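Pack the medium bottles for a painting trip

ROBOT

A 7-joint arm with a two-finger parallel gripper is mounted at the origin on the work surface. World frame = base frame: x ahead of the robot, y to its left, z up, the work surface at z = 0. Lengths are in mm, angles in rad, forces in N, time in s.
With the tool pointing down it reaches from about 400 to 900 mm from the base axis. Payload 5.6 kg.
Tool frame: the origin (TCP) lies midway between the tips of the shut fingers; the grasp point (between the pads) lies behind it (ctrl.grip_point_offset is the y of the grasp point in the tool frame, in mm); y points along the fingers, x is the direction in which the jaws open and shut, and the axes are right-handed (so a half turn about y gives the same grasp; the last joint's range is limited). The gripper opens to 92 mm and grips with 3 to 60 N. Pads are 20 mm wide; open, the fingers measure 128 mm over their backs; the gripper's body (75 mm by 189 mm) begins 69 mm behind the grasp point.
Start: joints at [1.157, 0.468, -0.012, 1.603, 0.006, 1.071, -0.056], TCP at [235.494, -605.848, 214.592] pointing down, gripper open.
Joint ranges: [-2.53, 2.53], [-0.31, 2.02], [-1.57, 1.55], [0.28, 2.44], [-1.29, 4.43], [0.15, 1.84], [-2.92, 2.92]. Speed limits (rad/s): [2.57, 2.57, 3.14, 3.14, 3.14, 3.14, 3.14].

INTERFACE

Orientations are given as a unit quaternion [w, x, y, z].
In Python, from plant import ctrl, imaging gives the robot as it stands.
- The arm moves only by the shell command python3 -m inch 'ROWS' [FORCE]. ROWS is JSON, a list that holds one entry, the list of rows, each a list of 7 numbers: the shift along the tool's x, y, z in cm, then the turn, a rotation vector about the tool's x, y, z in units of 5 degrees (1.0 is 5 degrees), then the closure, from -1 (fully open) to 1 (shut). A call has exactly 5 rows; each row shifts and turns the commanded pose from where the row before left it, along the tool's axes as they then stand; what a row does not reach is not made up. A row lasts 1/12 s, in which the tool goes at most 41.7 mm and 7.16 degrees, less where a joint would pass 70% of its speed; a pose out of reach is approached as far as the arm can. A call is refused whole if a number of a shift passes 4.17 or a number of a turn 1, either way. A call with a gripper value outside its range is refused whole. The fingers move at their own pace and stop on an object; FORCE is the grip in N (left out, the last holds). Time passes only in rows, so rows that do not move let the fingers close, or fill a call up. It gives the time, the measured TCP pose, the force and the opening at its end, in the units of the state.
- ctrl.get_state(): the state, without advancing time (a new reading comes with each control period).
- imaging.snapshot(name): name is "scene" or "side" or "wrist"; returns a dict with "image" (420x560x3 uint8, blue, green, red), "camera_matrix" (3x3 intrinsics, pixels), "origin" and "rotation" of the camera in the world; the wrist camera has in their place "mount" (4x4, takes a point from camera to tool coordinates, whose origin is the TCP and whose axes are the tool frame's). Camera axes: x right, y down, z forward; pixel columns grow to the right and rows downward; lengths in mm; the calibration is good to about 2 mm. A picture is of the moment at which its call begins: read the wrist's pose just before it. There is no depth.
- ctrl.close_job(): hands the job in, once; it reports no verdict.
The state is a dict: "clock": time; "q": joint angles; "qd": joint speeds; "joint_efforts": joint torques, N m; "eef_pos": TCP position; "eef_rot": TCP orientation; "contact_force": force on the tool from outside, world axes, zero at the start; "ft_torque": the same for the moment, N m; "gripper_width": finger opening in mm.
Only numpy, scipy, OpenCV 4.12 (cv2) and the standard library are available. Lean on these libraries where they do the work, as an engineer would, in place of code of your own. Each camera call takes 0.05 s, during which the arm holds its last target.

TASK

Get the painting mediums ready to travel: every amber bottle on the bench goes upright into a compartment of its own in the open wooden case, with one of the stoppers from the rack set fully home in its neck. With all of them packed, close the lid fully, and then swing the hasp up flat against the front of the lid, over its catch. Leave the brush pot, the palette knife and the jar where they are.

Things in the scene. Friction and masses are not known exactly. Their poses are not given: they have to be found in the camera images.
- case: wooden travel case fixed on the bench, base 218 mm long (its own x) by 110 mm wide (its y) by 36 mm high, with three square compartments in a row along its x; origin at the centre of its underside. The lid is hinged along the case's -y long side, the hasp is in the middle of its +y long side
- lid (a joint): lid angle, rad: 0 shut, up to 1.9 open. The lid is a deep wooden shell (218 x 110 mm, 84 mm deep, walls 6 mm, about 0.3 kg) whose rim lies on the base (36 mm high) when shut, so that its top is then 120 mm above the bench. Its hinge is stiff: it stays where it is left, and takes about 5 N at the front edge
- lid_hinge (a point): middle of the lid's hinge line, which runs along the case's x, 36 mm above the bench (on the base, axes as the case)
- lid_front_edge (a point): on the lid: middle of the outer edge where its top face meets its front face, 110 mm from the hinge line across the lid and 84 mm along its depth; axes turn with the lid (y across the lid away from the hinge, z out of its top face)
- hasp (a joint): hasp angle, rad: 0 upright, flat on the front of the shut lid with its slot over the staple; 1.57 sticking out level to the case's +y. It stays where it is left and takes about 1 N
- hasp_hinge (a point): hasp's hinge pin, along the case's x, 26 mm above the bench, 5 mm out from the front face of the base
- hasp_lip (a point): centre of the rolled lip at the hasp's free end: a steel bar 10 mm in diameter and 30 mm long along the case's x, 62 mm from the hinge pin along the strap and 15 mm outward of it (20 mm out from the lid's face when upright). The strap is 22 mm wide
- well0 (a point): centre of the floor of compartment 0, 8 mm above the bench; compartments are 62 x 62 mm, pitch 70 mm, with dividers 22 mm high between them and outer walls 28 mm high above this floor
- well1 (a point): centre of the floor of compartment 1, 8 mm above the bench; compartments are 62 x 62 mm, pitch 70 mm, with dividers 22 mm high between them and outer walls 28 mm high above this floor
- well2 (a point): centre of the floor of compartment 2, 8 mm above the bench; compartments are 62 x 62 mm, pitch 70 mm, with dividers 22 mm high between them and outer walls 28 mm high above this floor
- bottle0: squat amber glass bottle with a paper band, may be absent: body 54 mm in diameter, straight up to 52 mm, shoulder to 58 mm, neck 32 mm outside up to 84 mm; 0.2 kg; origin at the centre of its underside, z up its axis
- mouth0 (a point): centre of the mouth of bottle0, 84 mm above its underside; the bore is 23 mm in diameter and 26 mm deep
- bottle1: squat amber glass bottle with a paper band, may be absent: body 54 mm in diameter, straight up to 52 mm, shoulder to 58 mm, neck 32 mm outside up to 84 mm; 0.2 kg; origin at the centre of its underside, z up its axis
- mouth1 (a point): centre of the mouth of bottle1, 84 mm above its underside; the bore is 23 mm in diameter and 26 mm deep
- bottle2: squat amber glass bottle with a paper band, may be absent: body 54 mm in diameter, straight up to 52 mm, shoulder to 58 mm, neck 32 mm outside up to 84 mm; 0.2 kg; origin at the centre of its underside, z up its axis
- mouth2 (a point): centre of the mouth of bottle2, 84 mm above its underside; the bore is 23 mm in diameter and 26 mm deep
- stopper0: T-stopper: tapered cork plug 20 mm long, 17 mm in diameter at the tip and 21 mm under the head, with a round wooden head 26 mm in diameter and 16 mm high; origin at the tip of the plug, z towards the head; seated when the head rests on the bottle's mouth (origin 20 mm below it)
- stopper1: T-stopper: tapered cork plug 20 mm long, 17 mm in diameter at the tip and 21 mm under the head, with a round wooden head 26 mm in diameter and 16 mm high; origin at the tip of the plug, z towards the head; seated when the head rests on the bottle's mouth (origin 20 mm below it)
- stopper2: T-stopper: tapered cork plug 20 mm long, 17 mm in diameter at the tip and 21 mm under the head, with a round wooden head 26 mm in diameter and 16 mm high; origin at the tip of the plug, z towards the head; seated when the head rests on the bottle's mouth (origin 20 mm below it)
- stopper3: T-stopper: tapered cork plug 20 mm long, 17 mm in diameter at the tip and 21 mm under the head, with a round wooden head 26 mm in diameter and 16 mm high; origin at the tip of the plug, z towards the head; seated when the head rests on the bottle's mouth (origin 20 mm below it)
- rack: dark wooden stopper rack fixed on the bench, 42 x 185 x 28 mm, four holes in a row along its y at 45 mm pitch; a stopper stands in each, its head resting on the top; origin at the centre of its underside
- brush_pot: white pot of brushes, 76 mm in diameter, 210 mm tall with the brushes; bystander; origin under its centre
- palette_knife: palette knife lying flat, 200 mm long, handle 18 mm thick; bystander; origin under the middle, where the blade begins
- gesso: closed white jar with a black cap, 68 mm in diameter, 84 mm high; bystander; origin under its centre
There are look-alikes about, which are no part of the job. Leave any blue look-alike of the stopper1 alone.

How it is judged:
By the outcome, as a careful person would: the job done as asked, in the order asked, and still so for the second after the job is handed in, with the robot touching nothing.
Of bottle0, bottle1, bottle2 only 2 to 3 are there at a start; the rules pass over those that are not, and their reading is None.
At some moment in a run one of bottle0, bottle1, bottle2 may be knocked a few centimetres aside while the robot is not near it.
It also fails if it takes over 210 s, if anything falls off the work surface, if the arm or the gripper's body presses on something with over 40 N, if the wrist force passes 120 N, or if a joint passes its speed limit or range.

## Working session

There is one attempt and no reset: what is moved stays moved. The work goes in short steps, Python scripts to look and compute and a shell command to move; the robot and the scene stay as the last step left them, time stands still between calls to the robot, and variables do not carry over. Pictures are saved under pics/ and viewed, and the job is handed in when it is done.

```bash
ls -la; mkdir -p pics; python3 - <<'E'
from plant import ctrl, imaging
import cv2
s=ctrl.get_state(); print(s, ctrl.grip_point_offset)
for n in ["scene","side","wrist"]:
    d=imaging.snapshot(n); cv2.imwrite(f"pics/{n}0.png",d["image"])
    for k in d:
        if k!="image": print(n,k,d[k])
E
```

```text
total 12
drwxr-xr-x  3 agent agent 4096 Dec  7 01:04 .
drwxr-xr-x 23 root  root  4096 Dec  7 01:04 ..
drwxr-xr-x  2 agent agent 4096 Dec  7 01:04 pics
{'clock': 0.0, 'q': array([ 1.15703013,  0.46834774, -0.01160399,  1.60360111,  0.00603431,
        1.07141858, -0.05628501]), 'qd': array([ 0.0008297 , -0.00141057, -0.00109229, -0.00152203,  0.00145958,
       -0.00033771,  0.00093254]), 'joint_efforts': array([-7.27921633e-04, -5.20567453e+01, -1.29797062e-02, -2.43744564e+01,
       -5.67293318e-02,  1.72446360e-02,  1.11062045e-04]), 'eef_pos': array([ 235.23102063, -605.32311887,  213.66879413]), 'eef_rot': array([ 0.58388973, -0.583286  ,  0.39981681, -0.39874396]), 'contact_force': array([ 0.2837728 , -0.39455925,  0.50043952]), 'ft_torque': array([-0.0327612 , -0.05300476, -0.05475256]), 'gripper_width': 91.84595382451295} -18.700000000000003
scene camera_matrix [[418.76143857   0.         276.21655269]
 [  0.         418.76143857 208.587403  ]
 [  0.           0.           1.        ]]
scene origin [1255.64378093 -565.76528678  701.52374862]
scene rotation [-0.41132534  0.81269093  0.36305972 -0.19629708]
side camera_matrix [[477.94314211   0.         279.50652462]
 [  0.         477.94314211 207.95005991]
 [  0.           0.           1.        ]]
side origin [390.32851416 908.78383328 623.86776317]
side rotation [ 0.054665   -0.10205584  0.86225716 -0.49306078]
wrist camera_matrix [[351.3812956    0.         280.61157876]
 [  0.         351.3812956  208.42529976]
 [  0.           0.           1.        ]]
wrist mount [[ 9.99998822e-01  1.52390066e-03 -1.83276527e-04 -8.94898280e-01]
 [ 5.40107149e-04 -2.37599791e-01  9.71362985e-01 -1.70292550e+02]
 [ 1.43671423e-03 -9.71361939e-01 -2.37600334e-01  6.71455091e+01]
 [ 0.00000000e+00  0.00000000e+00  0.00000000e+00  1.00000000e+00]]
```

View pics/scene0.png

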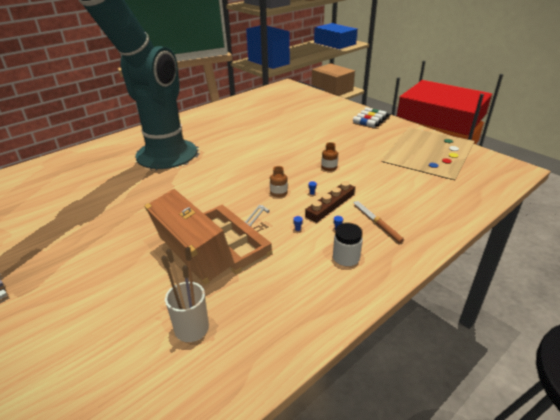

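View pics/side0.png

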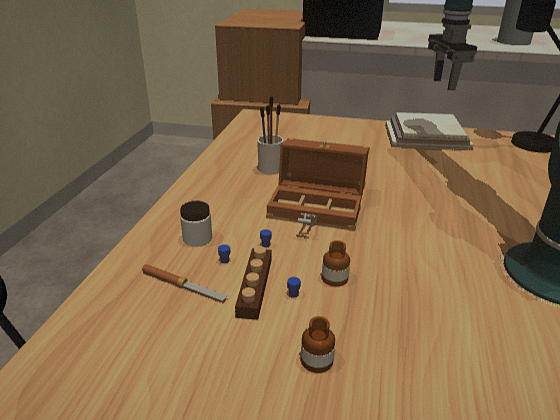

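View pics/wrist0.png

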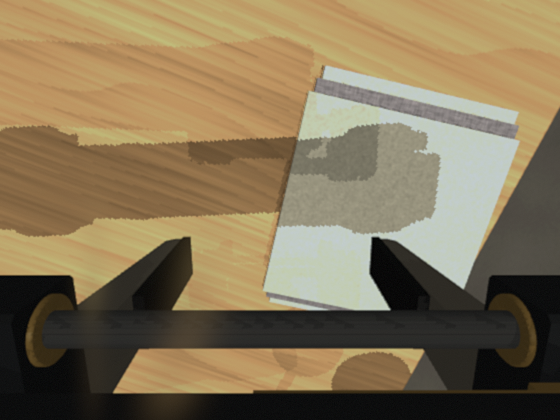

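```bash
cat > h.py <<'E'
import numpy as np, cv2
from scipy.spatial.transform import Rotation as Ro
from plant import ctrl, imaging
np.set_printoptions(precision=2,suppress=True)
def R(q): return Ro.from_quat([q[1],q[2],q[3],q[0]]).as_matrix()
def cam(name,save=None):
    s=ctrl.get_state(); d=imaging.snapshot(name)
    if name=="wrist":
        M=np.array(d["mount"]); Rt=R(s["eef_rot"])
        d["Rm"]=Rt@M[:3,:3]; d["o"]=np.array(s["eef_pos"])+Rt@M[:3,3]
    else:
        d["Rm"]=R(d["rotation"]); d["o"]=np.array(d["origin"])
    d["K"]=np.array(d["camera_matrix"])
    if save: cv2.imwrite("pics/"+save,d["image"])
    return d
def ray(d,p):
    v=d["Rm"]@np.linalg.inv(d["K"])@np.array([p[0],p[1],1.]); return d["o"],v/np.linalg.norm(v)
def plane(d,p,z):
    o,v=ray(d,p); return o+v*(z-o[2])/v[2]
def proj(d,P):
    c=d["Rm"].T@(np.array(P,float)-d["o"]); u=d["K"]@c; return u[:2]/u[2]
def tri(ds,ps):
    A=np.zeros((3,3));b=np.zeros(3);rs=[ray(d,p) for d,p in zip(ds,ps)]
    for o,v in rs:
        M=np.eye(3)-np.outer(v,v);A+=M;b+=M@o
    X=np.linalg.solve(A,b); return X,[np.linalg.norm((np.eye(3)-np.outer(v,v))@(X-o)) for o,v in rs]
def crop(im,x0,y0,x1,y1,f,name):
    cv2.imwrite("pics/"+name,cv2.resize(im[y0:y1,x0:x1],None,fx=f,fy=f,interpolation=cv2.INTER_CUBIC))
E
python3 - <<'E'
from h import *
s=ctrl.get_state(); print(R(s["eef_rot"]))
a=cam("scene");b=cam("side")
crop(a["image"],130,130,410,350,2.8,"sc1.png")
crop(b["image"],130,90,390,390,2,"si1.png")
for p in [(278,180),(330,158)]: print(plane(a,p,40))
for p in [(337,262),(318,345)]: print(plane(b,p,40))
E
```

```text
[[ 0.36 -0.    0.93]
 [-0.93  0.    0.36]
 [-0.   -1.   -0.  ]]
[450.5  129.66  40.  ]
[464.79 341.12  40.  ]
[452.18 125.37  40.  ]
[453.43 354.34  40.  ]
```

View pics/sc1.png

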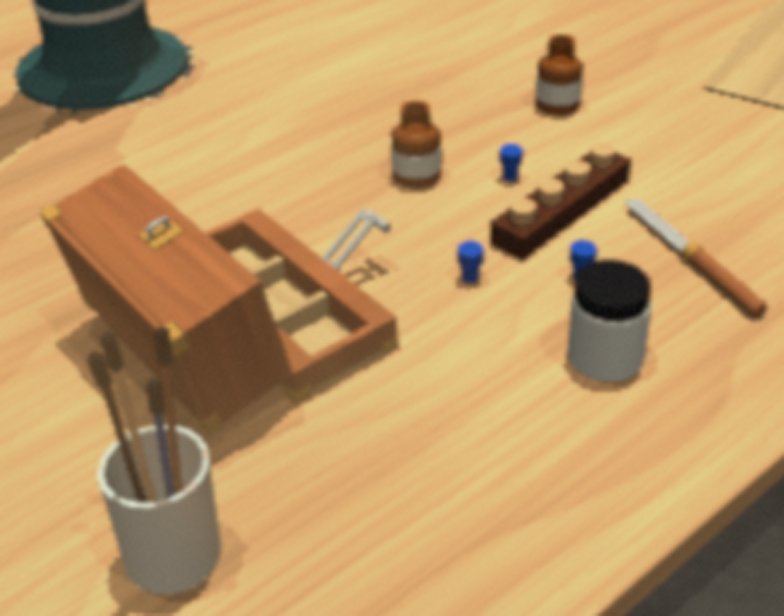

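View pics/si1.png

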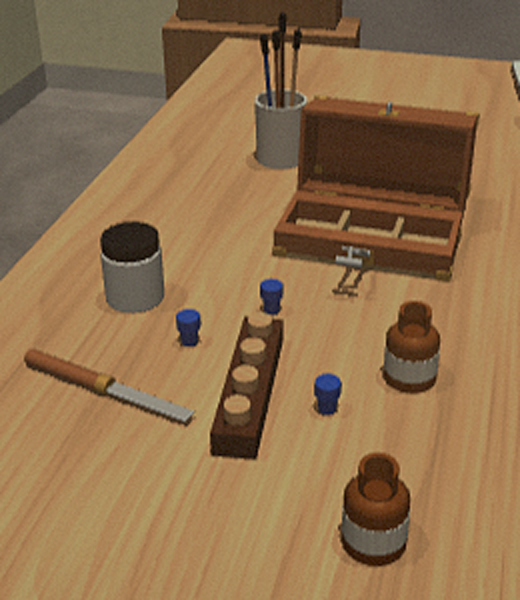

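```bash
python3 - <<'E'
from h import *
a=cam("scene");b=cam("side")
crop(a["image"],140,180,280,290,5.6,"sc2.png")
crop(b["image"],250,125,380,245,5,"si2.png")
crop(b["image"],225,220,365,390,3.5,"si3.png")
crop(a["image"],255,130,365,250,5,"sc3.png")
E
```

```text
(no output)
```

View pics/sc2.png

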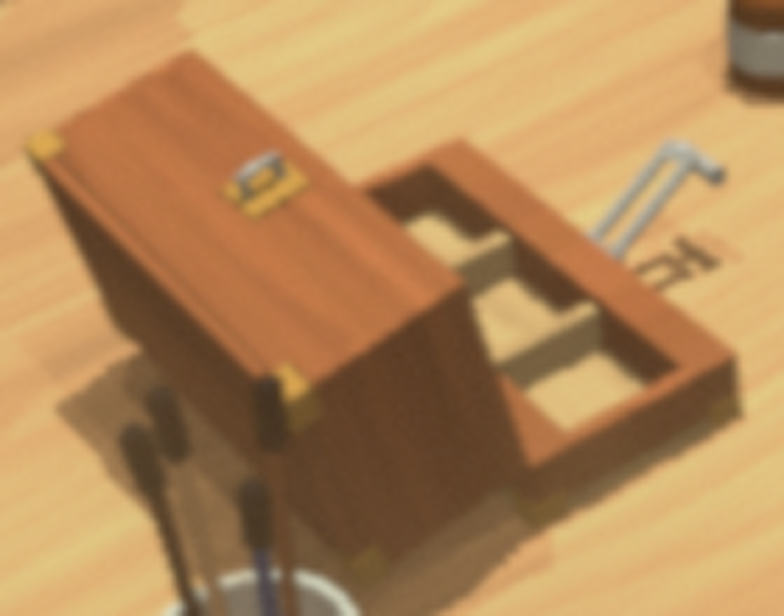

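View pics/si2.png

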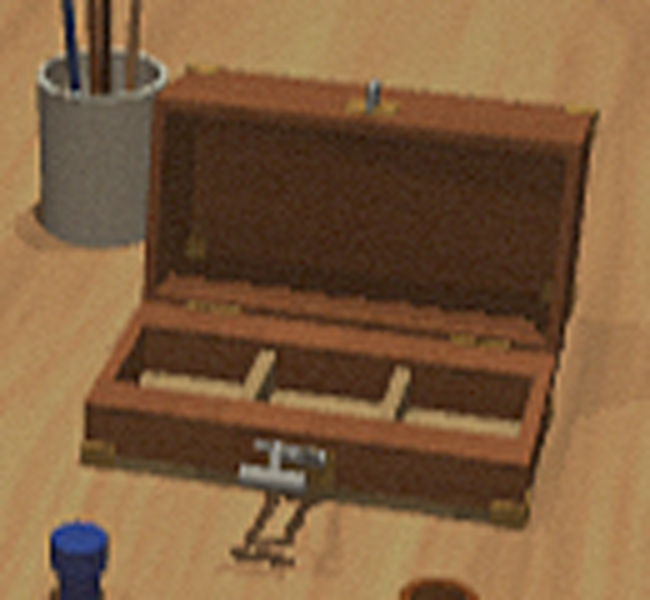

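View pics/si3.png

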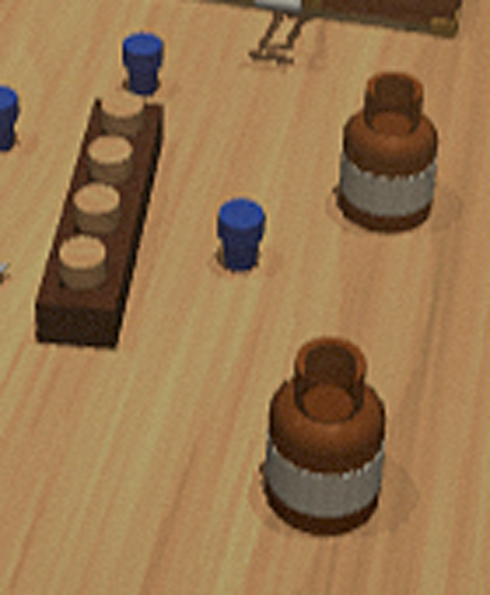

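View pics/sc3.png

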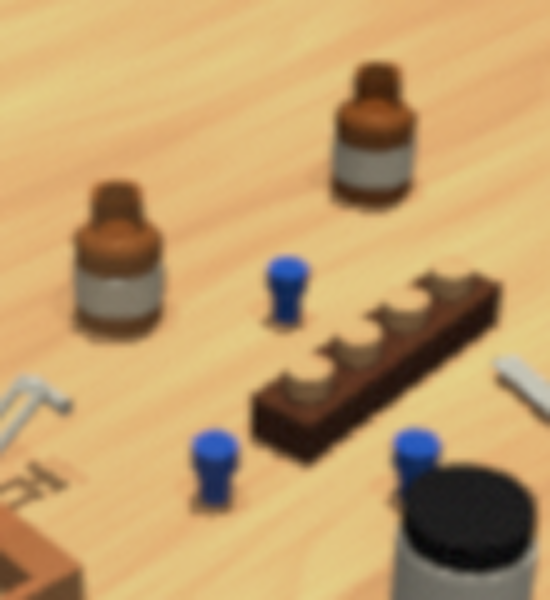

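```bash
python3 - <<'E'
from h import *
a=cam("scene");b=cam("side")
f=lambda o,k,p:(o[0]+p[0]/k,o[1]+p[1]/k)
s2=lambda p:f((140,180),5.6,p); s3=lambda p:f((255,130),5,p)
i2=lambda p:f((250,125),5,p); i3=lambda p:f((225,220),3.5,p)
print("front +x corner",plane(b,i2((87,402)),36),plane(a,s2((737,357)),36))
print("front -x corner",plane(b,i2((532,465)),36),plane(a,s2((460,140)),36))
print("back -x corner",plane(b,i2((555,350)),36))
print("back +x",plane(b,i2((145,302)),36),plane(a,s2((535,467)),36))
print("bot A",plane(b,i3((394,88)),84),plane(a,s3((118,187)),84))
print("bot B",plane(b,i3((330,358)),84),plane(a,s3((379,68)),84))
for p in [(124,103),(111,150),(97,198),(83,248)]: print("st side",plane(b,i3(p),44))
for p in [(311,367),(359,332),(408,298),(453,272)]: print("st scene",plane(a,s3(p),44))
print("hasp lip", tri([b,a],[i2((272,475)),s2((700,162))]))
print("lid top corners", tri([b,a],[i2((595,113)),s2((190,50))]),tri([b,a],[i2((160,97)),s2((465,280))]))
print("pot",plane(b,i2((100,235)),0),"pot")
E
```

```text
front +x corner [647.51 -67.48  36.  ] [654.84 -71.72  36.  ]
front -x corner [430.39 -60.84  36.  ] [437.84 -65.29  36.  ]
back -x corner [ 429.59 -175.66   36.  ]
back +x [ 644.14 -176.11   36.  ] [ 651.04 -178.35   36.  ]
bot A [453.5  129.45  84.  ] [453.15 130.71  84.  ]
bot B [454.43 348.49  84.  ] [454.78 352.15  84.  ]
st side [612.36 125.6   44.  ]
st side [607.44 171.82  44.  ]
st side [603.18 215.46  44.  ]
st side [598.8  257.35  44.  ]
st scene [618.64 123.7   44.  ]
st scene [613.12 167.59  44.  ]
st scene [608.42 213.21  44.  ]
st scene [607.65 252.72  44.  ]
hasp lip (array([544.67,  -1.22,  48.62]), [np.float64(1.418541832233013), np.float64(1.4185418322331997)])
lid top corners (array([ 428.69, -197.12,  150.75]), [np.float64(8.58063671278181), np.float64(8.58063671278172)]) (array([ 643.57, -197.82,  142.2 ]), [np.float64(1.8246370747516614), np.float64(1.824637074751711)])
pot [ 704.91 -318.35    0.  ] pot
```

```bash
cat >> h.py <<'E'
def to(x,y,z,yaw=0.0,grip=False):
    """delta from measured pose to TCP (or grip point) target, jaws (tool x) along world azimuth yaw deg, pointing down; tool cm, 5-deg units"""
    s=ctrl.get_state(); Rt=R(s["eef_rot"]); p=np.array(s["eef_pos"])
    c,n=np.cos(np.radians(yaw)),np.sin(np.radians(yaw))
    G=np.array([[c,0,-n],[n,0,c],[0,-1,0]])
    if grip: z=z+ctrl.grip_point_offset
    d=Rt.T@(np.array([x,y,z])-p)/10
    rv=np.degrees(Ro.from_matrix(Rt.T@G).as_rotvec())/5
    print("t %.2f pos"%s["clock"],p,"yaw %.2f"%np.degrees(np.arctan2(Rt[1,0],Rt[0,0])),"d_cm",d,"turn",rv,"|d|/row4.1: %.1f"%(np.linalg.norm(d)/4.1),"w %.1f"%s["gripper_width"],"F",s["contact_force"])
E
python3 -m inch '[[[-2,-0.6,2.4,0,0,0,-1],[-2,-0.6,2.4,0,0,0,-1],[-2,-0.6,2.4,0,0,0,-1],[-2,-0.6,2.4,0,0,0,-1],[-2,-0.6,2.4,0,0,0,-1]]]'
python3 -c "
from h import *
to(540,-60,335,0)"
```

```text
clock: 0.87
eef_pos: [311.7, -467.8, 244.9]
eef_rot: [-0.584, 0.584, -0.399, 0.399]
contact_force: [0.0, -0.3, -0.4]
gripper_width: 91.8
t 0.87 pos [ 311.65 -467.82  244.93] yaw -68.77 d_cm [-29.74  -9.01  36.05] turn [  0.   -13.75   0.  ] |d|/row4.1: 11.6 w 91.8 F [ 0.05 -0.31 -0.37]
```

```bash

python3 -m inch '[[[-3,-0.9,3.6,0,0,0,-1],[-3,-0.9,3.6,0,0,0,-1],[-3,-0.9,3.6,0,0,0,-1],[-3,-0.9,3.6,0,0,0,-1],[-3,-0.9,3.6,0,0,0,-1]]]' >/dev/null
python3 -m inch '[[[-3,-0.9,3.6,0,0,0,-1],[-3,-0.9,3.6,0,0,0,-1],[-3,-0.9,3.6,0,0,0,-1],[-3,-0.9,3.6,0,0,0,-1],[-3,-0.9,3.6,0,0,0,-1]]]'
python3 -m inch '[[[0,0,0,0,-1,0,-1],[0,0,0,0,-1,0,-1],[0,0,0,0,-1,0,-1],[0,0,0,0,-1,0,-1],[0,0,0,0,-1,0,-1]]]'>/dev/null
python3 -m inch '[[[0,0,0,0,-1,0,-1],[0,0,0,0,-1,0,-1],[0,0,0,0,-1,0,-1],[0,0,0,0,-1,0,-1],[0,0,0,0,-1,0,-1]]]' >/dev/null
python3 -m inch '[[[0,0,0,0,-1,0,-1],[0,0,0,0,-1,0,-1],[0,0,0,0,-1,0,-1],[0,0,0,0,-0.75,0,-1],[0,0,0,0,0,0,-1]]]'
python3 -c "
from h import *
to(540,-60,335,0)
print(ctrl.get_state()['q'])
cam('wrist','w1.png')"
```

```text
clock: 1.7
eef_pos: [509.8, -109.2, 324.0]
eef_rot: [0.584, -0.584, 0.399, -0.4]
contact_force: [1.3, -0.4, 0.7]
gripper_width: 91.8
clock: 2.95
eef_pos: [509.2, -111.2, 323.3]
eef_rot: [-0.707, 0.707, 0.001, -0.0]
contact_force: [0.2, 0.6, 0.6]
gripper_width: 91.8
t 2.95 pos [ 509.16 -111.15  323.26] yaw 0.08 d_cm [ 3.09 -1.17  5.11] turn [0.   0.02 0.  ] |d|/row4.1: 1.5 w 91.8 F [0.19 0.6  0.62]
[ 0.57  0.19 -0.48  1.76  0.09  1.22  0.07]
```

View pics/w1.png

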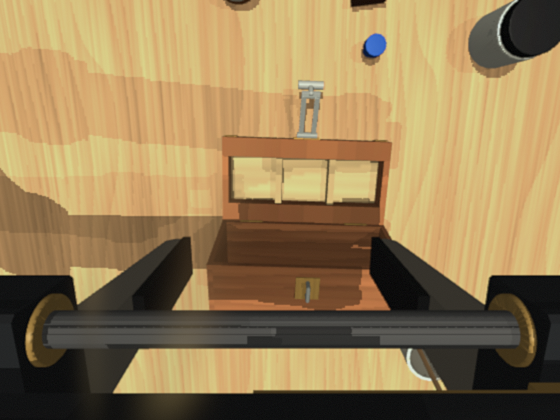

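```bash
python3 - <<'E'
from h import *
d=cam("wrist"); crop(d["image"],200,70,410,240,3.8,"w1c.png")
import pickle; d2={k:d[k] for k in("Rm","o","K")}; pickle.dump(d2,open("w1.pkl","wb"))
E
```

```text
(no output)
```

View pics/w1c.png

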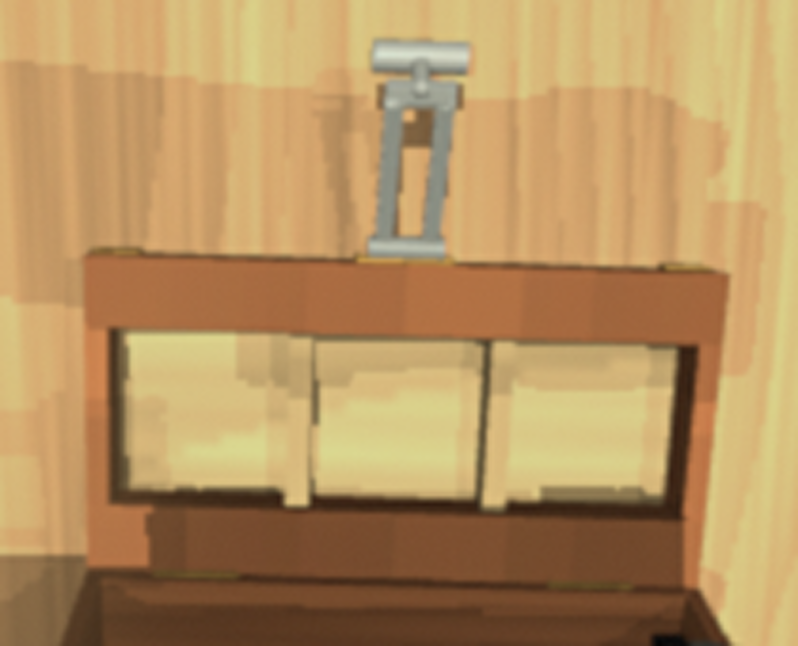

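```bash
python3 - <<'E'
from h import *
import pickle
d=pickle.load(open("w1.pkl","rb"))
g=lambda p:(200+p[0]/3.8,70+p[1]/3.8)
for n,p,z in [("FL",(85,256),36),("FR",(728,274),36),("BL",(90,570),36),("BR",(697,588),36),("wFL",(109,328),36),("wFR",(697,346),36),("wBL",(111,502),36),("wBR",(684,517),36),("d1f",(301,335),30),("d1b",(297,507),30),("d2f",(503,343),30),("d2b",(494,510),30),("lip",(420,57),48),("pin",(406,247),26)]:
    print(n,plane(d,g(p),z))
E
```

```text
FL [435.13 -61.92  36.  ]
FR [651.68 -67.93  36.  ]
BL [ 432.57 -171.44   36.  ]
BR [ 648.84 -178.14   36.  ]
wFL [442.35 -85.96  36.  ]
wFR [642.9  -92.12  36.  ]
wBL [ 440.9  -146.66   36.  ]
wBR [ 642.46 -152.11   36.  ]
d1f [507.67 -88.93  30.  ]
d1b [ 506.17 -149.85   30.  ]
d2f [577.51 -91.7   30.  ]
d2b [ 576.35 -150.96   30.  ]
lip [545.51   0.28  48.  ]
pin [543.7  -59.32  26.  ]
```

```bash

python3 -m inch '[[[-1.1,0.46,4,0,0.06,0,-1],[-1.1,0.46,4,0,0.06,0,-1],[-1.1,0.46,4,0,0.06,0,-1],[-1.1,0.46,4,0,0.06,0,-1],[-1.1,0.46,4,0,0.1,0,-1]]]'
python3 -m inch '[[[0,0,2,0,0,0,-1],[0,0,2,0,0,0,-1],[0,0,0,0,0,0,-1],[0,0,0,0,0,0,-1],[0,0,0,0,0,0,-1]]]'
python3 -c "
from h import *
to(453,130,300,-1.7)
cam('wrist','w2.png')"
```

```text
clock: 3.47
eef_pos: [455.6, 90.7, 300.3]
eef_rot: [-0.707, 0.707, -0.011, 0.012]
contact_force: [1.2, -0.2, -0.3]
gripper_width: 92.0
clock: 3.88
eef_pos: [457.8, 128.0, 300.1]
eef_rot: [-0.707, 0.707, -0.011, 0.011]
contact_force: [-1.1, -1.0, 0.2]
gripper_width: 92.0
t 3.88 pos [457.76 128.02 300.06] yaw -1.81 d_cm [-0.48  0.01  0.18] turn [ 0.01 -0.02 -0.  ] |d|/row4.1: 0.1 w 92.0 F [-1.14 -0.98  0.23]
```

View pics/w2.png

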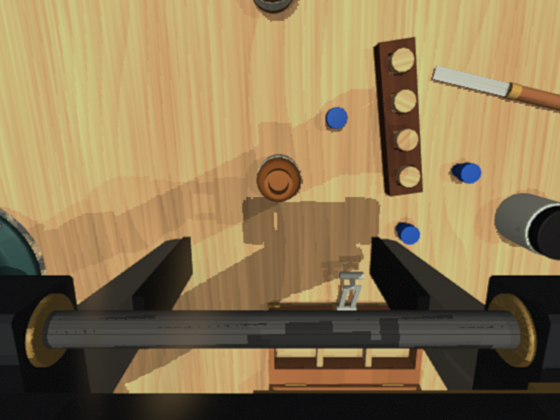

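```bash
python3 - <<'E'
from h import *
d=cam("wrist"); im=d["image"]
crop(im,240,140,440,260,4,"w2c.png")
g=cv2.cvtColor(im,cv2.COLOR_BGR2HSV)
print([g[p[1],p[0]] for p in [(403,59),(404,101),(407,139),(409,177),(412,120),(278,183),(278,170)]])
# stopper heads: brighter pixels within the rack
cr=im[30:205,372:430]; h=cv2.cvtColor(cr,cv2.COLOR_BGR2HSV)
m=((h[...,2]>130)).astype(np.uint8)
poly=np.array([[377,44],[414,39],[422,190],[387,195]])-[372,30]
k=np.zeros_like(m);cv2.fillPoly(k,[poly],1)
n,l,st,c=cv2.connectedComponentsWithStats(m&k)
for i in range(1,n):
    if st[i,4]>100: print("stopper",c[i]+[372,30],st[i],plane(d,c[i]+[372,30],44)[:2])
E
```

```text
[array([ 27,  95, 204], dtype=uint8), array([ 26,  95, 204], dtype=uint8), array([ 20, 112, 202], dtype=uint8), array([ 26,  96, 204], dtype=uint8), array([ 11, 160,  86], dtype=uint8), array([ 13, 172, 156], dtype=uint8), array([ 13, 173, 121], dtype=uint8)]
stopper [402.44  58.9 ] [ 20  17  22  24 426] [600.07 260.78]
stopper [404.76 100.06] [ 22  59  22  23 400] [605.04 216.05]
stopper [407.07 139.03] [ 25  99  21  21 362] [610.15 171.43]
stopper [409.4  176.18] [ 27 136  22  21 343] [615.41 126.69]
```

View pics/w2c.png

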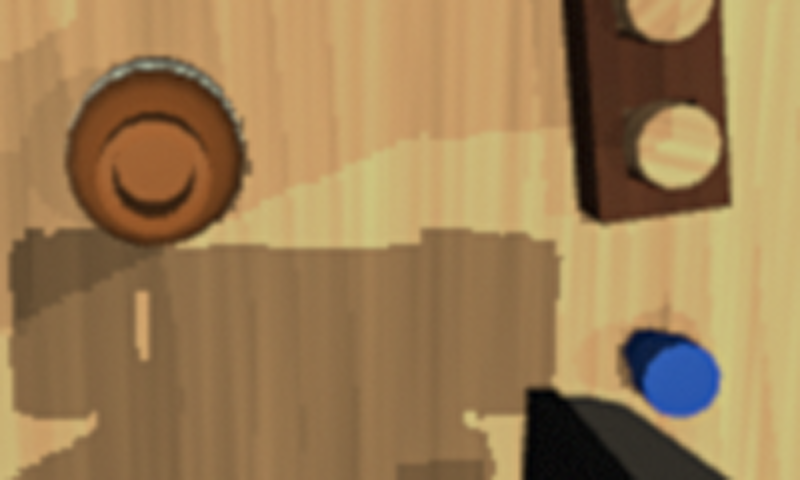

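```bash
python3 - <<'E'
from h import *
d=cam("wrist"); g=lambda p:(240+p[0]/4,140+p[1]/4)
print(plane(d,g((153.5,165)),84),plane(d,g((155,157)),54))
P=plane(d,g((153.5,165)),84)
to(P[0],P[1],60,-1.7)
E
```

```text
[455.78 131.86  84.  ] [455.94 129.35  54.  ]
t 4.03 pos [457.87 127.72 300.1 ] yaw -1.86 d_cm [-0.22 24.01  0.42] turn [ 0.01 -0.03 -0.  ] |d|/row4.1: 5.9 w 92.1 F [0.01 0.31 0.11]
```

```bash

python3 -m inch '[[[-0.2,3.5,0.3,0,0,0,-1],[0,3.5,0,0,0,0,-1],[0,3.5,0,0,0,0,-1],[0,3.5,0,0,0,0,-1],[0,2,0,0,0,0,-1]]]'
python3 -m inch '[[[0,2,0,0,0,0,-1],[0,2,0,0,0,0,-1],[0,2,0,0,0,0,-1],[0,1.5,0,0,0,0,-1],[0,0.5,0,0,0,0,-1]]]'
python3 -c "
from h import *
to(455.8,130.6,60,-1.7)
cam('wrist','w3.png')"
```

```text
clock: 4.45
eef_pos: [454.1, 130.3, 137.0]
eef_rot: [-0.707, 0.707, -0.013, 0.01]
contact_force: [-1.6, -1.2, -0.6]
gripper_width: 91.6
clock: 4.87
eef_pos: [454.6, 130.7, 58.1]
eef_rot: [-0.707, 0.707, -0.012, 0.01]
contact_force: [-0.7, 0.5, -0.4]
gripper_width: 92.0
t 4.87 pos [454.57 130.68  58.11] yaw -1.82 d_cm [ 0.12 -0.19 -0.  ] turn [ 0.01 -0.02 -0.04] |d|/row4.1: 0.1 w 92.0 F [-0.67  0.54 -0.37]
```

View pics/w3.png

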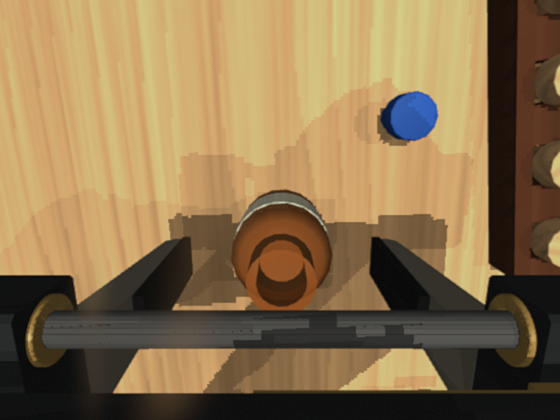

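```bash

python3 -m inch '[[[0.1,-0.2,0,0,0,0,0.3],[0,0,0,0,0,0,1],[0,0,0,0,0,0,1],[0,0,0,0,0,0,1],[0,0,0,0,0,0,1]]]' 25
python3 -m inch '[[[0,0,0,0,0,0,1],[0,0,0,0,0,0,1],[0,0,0,0,0,0,1],[0,0,0,0,0,0,1],[0,0,0,0,0,0,1]]]' 25
python3 -c "
from h import *
to(472,-117.5,170,-1.7)"
```

```text
clock: 5.33
eef_pos: [457.2, 132.1, 62.9]
eef_rot: [0.707, -0.707, 0.01, -0.011]
contact_force: [0.4, -0.6, 0.2]
gripper_width: 60.4
clock: 5.75
eef_pos: [456.4, 132.0, 62.1]
eef_rot: [-0.707, 0.707, -0.011, 0.01]
contact_force: [-0.7, 0.2, 0.5]
gripper_width: 32.0
t 5.75 pos [456.41 132.05  62.08] yaw -1.70 d_cm [  2.29 -10.79 -24.9 ] turn [ 0.   -0.   -0.01] |d|/row4.1: 6.6 w 32.0 F [-0.71  0.16  0.5 ]
```

```bash

python3 -m inch '[[[0,-1,0,0,0,0,1],[0,-2.5,0,0,0,0,1],[0,-2.5,0,0,0,0,1],[0,-2.5,0,0,0,0,1],[0,-2.3,0,0,0,0,1]]]' 25
python3 -m inch '[[[0.2,0,-1.5,0,0,0,1],[0.3,0,-3,0,0,0,1],[0.3,0,-3,0,0,0,1],[0.3,0,-3,0,0,0,1],[0.3,0,-3,0,0,0,1]]]' 25
python3 -m inch '[[[0.3,0,-3,0,0,0,1],[0.3,0,-3,0,0,0,1],[0.3,0,-3,0,0,0,1],[0,0,-1.6,0,0,0,1],[0,0,-0.8,0,0,0,1]]]' 25
python3 -m inch '[[[0,0,0,0,0,0,1],[0,0,0,0,0,0,1],[0,0,0,0,0,0,1],[0,0,0,0,0,0,1],[0,0,0,0,0,0,1]]]' 25
python3 -c "
from h import *
to(472,-117.5,72,-1.7)
cam('wrist','w4.png')"
```

```text
clock: 6.17
eef_pos: [456.4, 132.3, 171.9]
eef_rot: [0.707, -0.707, 0.01, -0.01]
contact_force: [0.8, -0.3, -2.4]
gripper_width: 32.1
clock: 6.58
eef_pos: [466.4, -4.5, 170.8]
eef_rot: [-0.707, 0.707, -0.01, 0.01]
contact_force: [-0.3, 0.5, -2.1]
gripper_width: 31.9
clock: 7.0
eef_pos: [471.8, -120.3, 170.4]
eef_rot: [-0.707, 0.707, -0.012, 0.012]
contact_force: [-0.1, 0.5, -2.1]
gripper_width: 32.1
clock: 7.42
eef_pos: [472.4, -116.2, 170.3]
eef_rot: [0.707, -0.707, 0.01, -0.01]
contact_force: [-0.0, -0.1, -1.5]
gripper_width: 31.9
t 7.42 pos [ 472.36 -116.17  170.3 ] yaw -1.58 d_cm [-0.03  9.83 -0.14] turn [-0.    0.02  0.  ] |d|/row4.1: 2.4 w 31.9 F [-0.03 -0.05 -1.48]
```

View pics/w4.png

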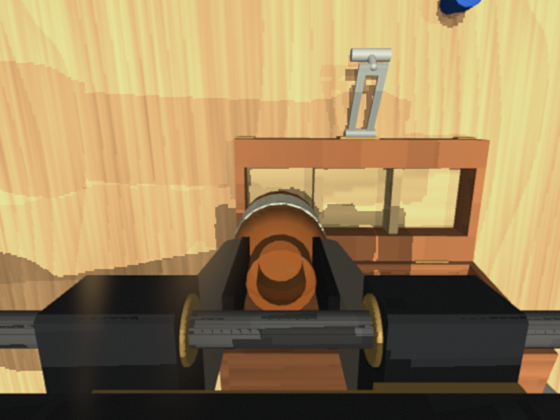

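```bash
python3 - <<'E'
from h import *
d=cam("wrist")
for n,p,z in [("FL",(235,138),36),("FR",(489,140.5),36),("d1",(313.5,168.5),30),("wFL",(245,167),36),("wFR",(474.5,168),36)]: print(n,plane(d,p,z))
to(472,-117.5,72,-1.7)
E
python3 -m inch '[[[0,2,-0.07,0,0,0,1],[0,2,-0.07,0,0,0,1],[0,1.5,0,0,0,0,1],[0,1,0,0,0,0,1],[0,0.5,0,0,0,0,1]]]' 25
python3 -m inch '[[[0,0.5,0,0,0,0,1],[0,0.5,0,0,0,0,1],[0,0.5,0,0,0,0,1],[0,0.5,0,0,0,0,1],[0,0.5,0,0,0,0,1]]]' 25
python3 -c "
from h import *
to(472,-117.5,72,-1.7)"
```

```text
FL [435.43 -60.52  36.  ]
FR [651.59 -68.33  36.  ]
d1 [502.61 -89.05  30.  ]
wFL [442.69 -85.41  36.  ]
wFR [641.69 -91.53  36.  ]
t 7.52 pos [ 472.37 -116.63  170.23] yaw -1.62 d_cm [-0.03  9.82 -0.09] turn [-0.    0.02 -0.  ] |d|/row4.1: 2.4 w 31.9 F [-0.57 -0.05 -1.7 ]
clock: 7.93
eef_pos: [471.6, -118.4, 99.0]
eef_rot: [0.707, -0.707, 0.011, -0.01]
contact_force: [-0.1, 0.3, -0.6]
gripper_width: 31.9
clock: 8.35
eef_pos: [472.7, -118.3, 75.1]
eef_rot: [0.707, -0.707, 0.01, -0.011]
contact_force: [-0.1, 3.4, -0.1]
gripper_width: 32.0
t 8.35 pos [ 472.68 -118.25   75.11] yaw -1.69 d_cm [-0.07  0.31  0.07] turn [-0.01  0.    0.01] |d|/row4.1: 0.1 w 32.0 F [-0.1   3.45 -0.09]
```

```bash

python3 -m inch '[[[0,0,0.1,0,0,0,1],[0,0,0.1,0,0,0,1],[0,0,0,0,0,0,1],[0,0,0,0,0,0,1],[0,0,0,0,0,0,1]]]' 25
python3 -c "
from h import *
to(472,-117.5,72,-1.7);cam('wrist','w5.png'); cam('side','s5.png')"
```

```text
clock: 8.77
eef_pos: [472.3, -117.4, 75.3]
eef_rot: [-0.707, 0.707, -0.011, 0.011]
contact_force: [0.2, 0.2, -2.0]
gripper_width: 31.6
t 8.77 pos [ 472.26 -117.37   75.32] yaw -1.73 d_cm [-0.03  0.33 -0.01] turn [ 0.01 -0.01  0.  ] |d|/row4.1: 0.1 w 31.6 F [ 0.23  0.21 -2.02]
```

View pics/w5.png

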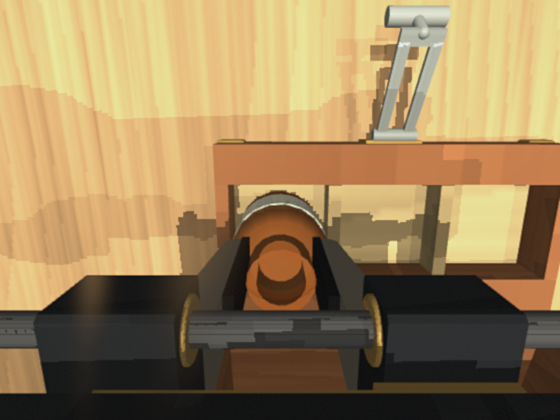

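View pics/s5.png

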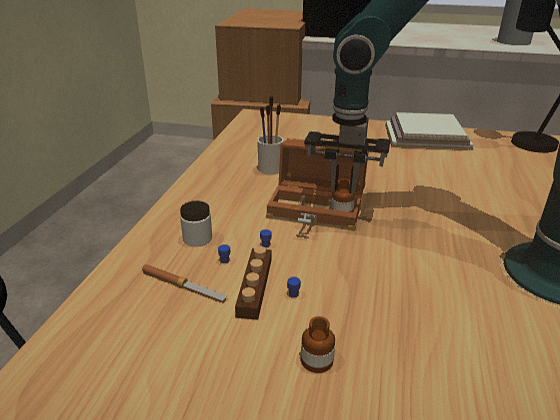

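```bash

python3 -m inch '[[[0,0.1,0,0,0,0,1],[0,0.1,0,0,0,0,1],[0,0.1,0,0,0,0,1],[0,0.1,0,0,0,0,1],[0,0,0,0,0,0,1]]]' 25
python3 -m inch '[[[0,0.1,0,0,0,0,1],[0,0.05,0,0,0,0,1],[0,0,0,0,0,0,1],[0,0,0,0,0,0,1],[0,0,0,0,0,0,1]]]' 25
```

```text
clock: 9.28
eef_pos: [472.1, -116.9, 70.9]
eef_rot: [0.707, -0.707, 0.011, -0.01]
contact_force: [-0.4, 0.4, -2.1]
gripper_width: 31.7
clock: 9.7
eef_pos: [472.4, -116.9, 70.0]
eef_rot: [-0.707, 0.707, -0.011, 0.011]
contact_force: [-2.0, -0.5, 5.5]
gripper_width: 32.0
```

```bash

python3 -m inch '[[[0,0,0,0,0,0,-0.3],[0,0,0,0,0,0,-0.3],[0,0,0,0,0,0,-0.3],[0,0,0,0,0,0,-0.3],[0,-0.3,0,0,0,0,-0.3]]]' 25
python3 -m inch '[[[0,-2,0,0,0,0,-0.3],[0,-3,0,0,0,0,-0.3],[0,-4,0,0,0,0,-0.3],[0,-4,0,0,0,0,-0.6],[0,-4,0,0,0,0,-1]]]' 25
python3 -m inch '[[[0,-2,0,0,0,0,-1],[0,0,0,0,0,0,-1],[0,0,0,0,0,0,-1],[0,0,0,0,0,0,-1],[0,0,0,0,0,0,-1]]]' 25
python3 -c "
from h import *
to(472,-117.5,72,-1.7);d=cam('wrist','w6.png');crop(d['image'],180,60,440,255,3,'w6c.png')
import pickle; pickle.dump({k:d[k] for k in('Rm','o','K')},open('w6.pkl','wb'))"
```

```text
clock: 10.12
eef_pos: [472.0, -116.8, 72.3]
eef_rot: [0.707, -0.707, 0.011, -0.01]
contact_force: [-0.3, -0.1, 0.6]
gripper_width: 59.5
clock: 10.53
eef_pos: [471.8, -116.5, 244.6]
eef_rot: [0.707, -0.707, 0.01, -0.01]
contact_force: [1.3, -0.6, -0.6]
gripper_width: 71.1
clock: 10.95
eef_pos: [471.2, -116.7, 261.1]
eef_rot: [0.707, -0.707, 0.012, -0.009]
contact_force: [-0.3, -0.5, 0.3]
gripper_width: 92.1
t 10.95 pos [ 471.24 -116.67  261.1 ] yaw -1.70 d_cm [ 0.13 18.91 -0.1 ] turn [-0.01  0.   -0.03] |d|/row4.1: 4.6 w 92.1 F [-0.29 -0.52  0.34]
```

View pics/w6c.png

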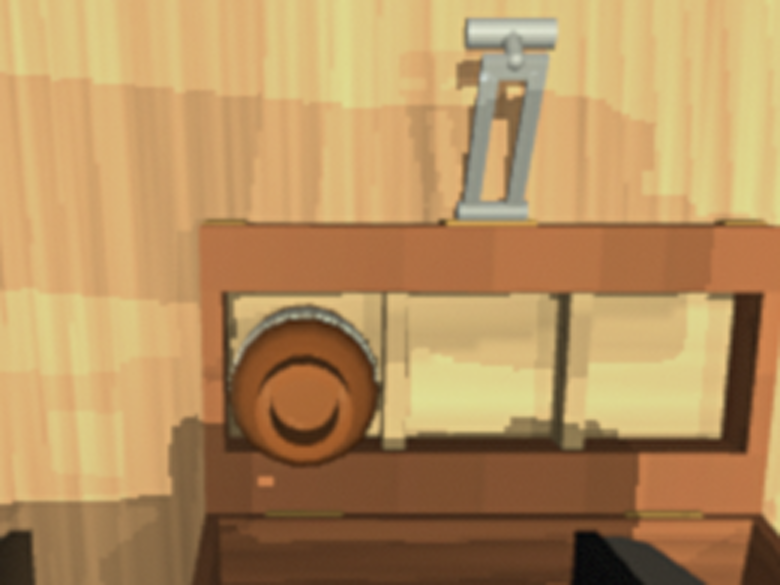

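```bash
python3 - <<'E'
from h import *
import pickle
d=pickle.load(open("w6.pkl","rb"))
g=lambda p:(180+p[0]/3,60+p[1]/3)
print(plane(d,g((305,402)),92), plane(d,g((305,392)),62))
print(plane(d,g((201,223)),36), plane(d,g((224,292)),36), plane(d,g((226,450)),36), plane(d,g((757,292)),36))
im=cv2.imread("pics/w6.png")
# neck ring via colour/hough
gr=cv2.GaussianBlur(cv2.cvtColor(im,cv2.COLOR_BGR2GRAY),(3,3),0)
big=cv2.resize(gr[150:230,250:320],None,fx=4,fy=4,interpolation=cv2.INTER_CUBIC)
c=cv2.HoughCircles(big,cv2.HOUGH_GRADIENT,1.2,20,param1=80,param2=20,minRadius=40,maxRadius=80)
if c is not None:
  for q in c[0][:5]:
    p=(250+q[0]/4,150+q[1]/4); print(p,q[2]/4,plane(d,p,92))
E
python3 -c "
from h import *
to(455,350,300,-1.7)"
```

```text
[ 472.12 -117.24   92.  ] [ 472.03 -119.61   62.  ]
[435.42 -60.4   36.  ] [442.72 -85.81  36.  ] [ 440.72 -146.49   36.  ] [641.13 -91.34  36.  ]
(np.float32(281.05), np.float32(192.15)) 11.17 [ 471.56 -115.37   92.  ]
(np.float32(288.55), np.float32(192.45)) 19.810001 [ 478.93 -115.88   92.  ]
(np.float32(280.45), np.float32(184.65)) 18.49 [ 471.18 -107.9    92.  ]
(np.float32(281.35), np.float32(197.25)) 16.0 [ 471.72 -120.5    92.  ]
(np.float32(281.65), np.float32(179.55)) 18.460001 [ 472.5 -102.9   92. ]
t 11.00 pos [ 471.35 -116.67  261.09] yaw -1.70 d_cm [-3.03 -3.83 46.6 ] turn [-0.01 -0.   -0.03] |d|/row4.1: 11.4 w 91.9 F [-0.25  0.57  0.52]
```

```bash

python3 -m inch '[[[-0.2,-0.3,4,0,0,0,-1],[-0.2,-0.3,4,0,0,0,-1],[-0.2,-0.3,4,0,0,0,-1],[-0.2,-0.3,4,0,0,0,-1],[-0.2,-0.3,4,0,0,0,-1]]]' >/dev/null
python3 -m inch '[[[-0.2,-0.3,4,0,0,0,-1],[-0.2,-0.3,4,0,0,0,-1],[-0.3,-0.3,4,0,0,0,-1],[-0.3,-0.3,4,0,0,0,-1],[-0.3,-0.3,4,0,0,0,-1]]]' >/dev/null
python3 -m inch '[[[-0.3,-0.3,4,0,0,0,-1],[-0.3,-0.3,2.6,0,0,0,-1],[0,0,0,0,0,0,-1],[0,0,0,0,0,0,-1],[0,0,0,0,0,0,-1]]]' 
python3 -c "
from h import *
to(455,350,300,-1.7);d=cam('wrist','w7.png');crop(d['image'],200,100,380,260,4,'w7c.png')
import pickle; pickle.dump({k:d[k] for k in('Rm','o','K')},open('w7.pkl','wb'));print(ctrl.get_state()['q'])"
```

```text
clock: 12.25
eef_pos: [457.1, 348.8, 297.3]
eef_rot: [-0.706, 0.708, -0.011, 0.01]
contact_force: [0.5, 0.0, -0.2]
gripper_width: 92.0
t 12.25 pos [457.1  348.78 297.3 ] yaw -1.72 d_cm [-0.21 -0.27  0.12] turn [ 0.02 -0.   -0.02] |d|/row4.1: 0.1 w 92.0 F [ 0.46  0.04 -0.18]
[-0.09  0.38 -0.8   1.65  0.29  1.23 -0.98]
```

View pics/w7c.png

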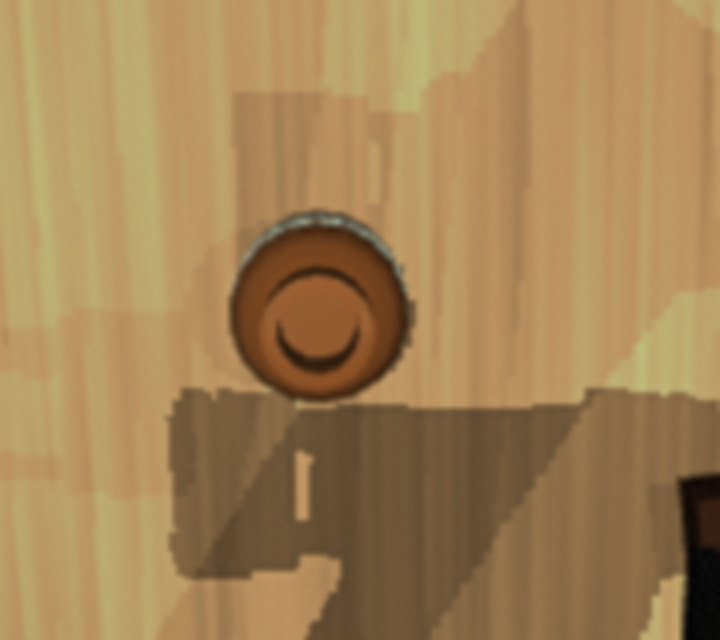

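View pics/w7.png

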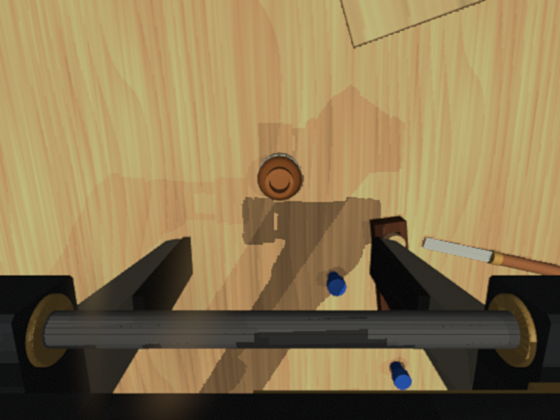

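```bash
cat >> h.py <<'E'
def ringfit(im,c,r=(10,40),thr=None):
    pass
E
python3 - <<'E'
from h import *
import pickle
d=pickle.load(open("w7.pkl","rb")); g=lambda p:(200+p[0]/4,100+p[1]/4)
P=plane(d,g((318.5,322)),84); Q=plane(d,g((320,312)),54); print(P,Q)
# compare A with same procedure
to((P[0]+Q[0])/2,(P[1]+Q[1])/2,61,-1.7)
E
```

```text
[456.07 354.01  84.  ] [456.31 352.11  54.  ]
t 12.30 pos [457.54 348.18 297.6 ] yaw -1.80 d_cm [-0.12 23.66  0.53] turn [ 0.02 -0.02 -0.01] |d|/row4.1: 5.8 w 91.9 F [ 0.39 -0.67 -0.46]
```

```bash

python3 -m inch '[[[-0.1,3.5,0.45,0,0,0,-1],[0,3.5,0,0,0,0,-1],[0,3.5,0,0,0,0,-1],[0,3.5,0,0,0,0,-1],[0,2,0,0,0,0,-1]]]'
python3 -m inch '[[[0,2,0,0,0,0,-1],[0,2,0,0,0,0,-1],[0,2,0,0,0,0,-1],[0,1.2,0,0,0,0,-1],[0,0.4,0,0,0,0,-1]]]'
python3 -c "
from h import *
to(456.1,352.8,61,-1.7)
cam('wrist','w8.png')"
```

```text
clock: 12.72
eef_pos: [455.9, 350.5, 134.8]
eef_rot: [-0.706, 0.708, -0.013, 0.01]
contact_force: [-0.9, -1.3, -0.1]
gripper_width: 92.2
clock: 13.13
eef_pos: [456.1, 351.8, 60.6]
eef_rot: [-0.706, 0.708, -0.012, 0.01]
contact_force: [0.1, -1.1, 1.0]
gripper_width: 91.8
t 13.13 pos [456.09 351.77  60.6 ] yaw -1.83 d_cm [-0.   -0.04  0.1 ] turn [ 0.03 -0.03 -0.03] |d|/row4.1: 0.0 w 91.8 F [ 0.14 -1.07  1.  ]
```

View pics/w8.png

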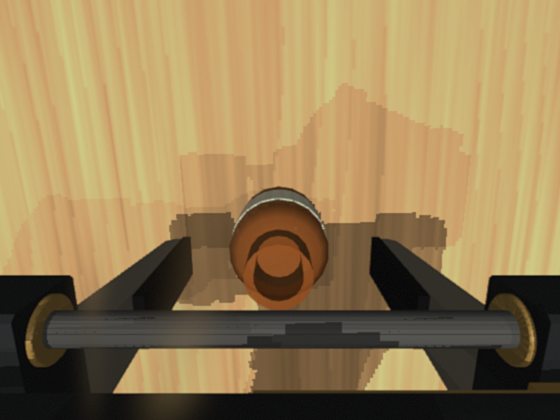

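```bash

python3 -m inch '[[[0,-0.1,0.1,0,0,0,0.3],[0,0,0,0,0,0,1],[0,0,0,0,0,0,1],[0,0,0,0,0,0,1],[0,0,0,0,0,0,1]]]' 25
python3 -m inch '[[[0,0,0,0,0,0,1],[0,0,0,0,0,0,1],[0,0,0,0,0,0,1],[0,0,0,0,0,0,1],[0,0,0,0,0,0,1]]]' 25
python3 -c "
from h import *
to(612,-120.5,175,-1.7)"
```

```text
clock: 13.6
eef_pos: [456.8, 355.5, 64.4]
eef_rot: [0.707, -0.707, 0.01, -0.011]
contact_force: [0.8, 0.1, 0.3]
gripper_width: 60.6
clock: 14.02
eef_pos: [456.2, 355.3, 63.6]
eef_rot: [-0.707, 0.707, -0.011, 0.01]
contact_force: [-0.0, 0.2, 0.9]
gripper_width: 31.7
t 14.02 pos [456.19 355.29  63.62] yaw -1.71 d_cm [ 16.99 -11.14 -47.1 ] turn [ 0. -0. -0.] |d|/row4.1: 12.5 w 31.7 F [-0.02  0.22  0.88]
```

```bash

python3 -m inch '[[[0,-1,0,0,0,0,1],[0,-2.5,0,0,0,0,1],[0,-2.5,0,0,0,0,1],[0,-2.5,0,0,0,0,1],[0,-2.5,0,0,0,0,1]]]' 25
python3 -m inch '[[[0.6,0,-1.5,0,0,0,1],[1.3,0,-3,0,0,0,1],[1.3,0,-3.6,0,0,0,1],[1.3,0,-3.6,0,0,0,1],[1.3,0,-3.6,0,0,0,1]]]' 25
python3 -m inch '[[[1.3,0,-3.6,0,0,0,1],[1.3,0,-3.6,0,0,0,1],[1.3,0,-3.6,0,0,0,1],[1.3,0,-3.6,0,0,0,1],[1.3,0,-3.6,0,0,0,1]]]' 25
python3 -m inch '[[[1.3,0,-3.6,0,0,0,1],[1.3,0,-3.6,0,0,0,1],[1.3,0,-3,0,0,0,1],[0.6,0,-1.5,0,0,0,1],[0.6,0,-0.8,0,0,0,1]]]' 25
python3 -m inch '[[[0,0,0,0,0,0,1],[0,0,0,0,0,0,1],[0,0,0,0,0,0,1],[0,0,0,0,0,0,1],[0,0,0,0,0,0,1]]]' 25
python3 -c "
from h import *
to(612,-119.5,73.5,-1.7)
cam('wrist','w9.png')"
```

```text
clock: 14.43
eef_pos: [455.9, 355.1, 175.0]
eef_rot: [-0.707, 0.707, -0.011, 0.01]
contact_force: [0.4, 0.3, -3.2]
gripper_width: 31.9
clock: 14.85
eef_pos: [509.7, 199.0, 174.0]
eef_rot: [-0.707, 0.707, -0.01, 0.01]
contact_force: [1.3, -0.3, -2.9]
gripper_width: 31.9
clock: 15.27
eef_pos: [569.3, 16.8, 174.1]
eef_rot: [-0.707, 0.707, -0.011, 0.01]
contact_force: [1.7, -0.0, -2.9]
gripper_width: 32.0
clock: 15.68
eef_pos: [616.4, -111.3, 173.4]
eef_rot: [-0.707, 0.707, -0.013, 0.012]
contact_force: [-0.8, -0.5, -2.6]
gripper_width: 31.6
clock: 16.1
eef_pos: [616.4, -105.7, 173.9]
eef_rot: [0.707, -0.707, 0.01, -0.01]
contact_force: [0.4, 0.3, -2.6]
gripper_width: 31.7
t 16.10 pos [ 616.42 -105.74  173.93] yaw -1.55 d_cm [-0.4  10.04 -1.39] turn [-0.    0.03 -0.  ] |d|/row4.1: 2.5 w 31.7 F [ 0.41  0.28 -2.6 ]
```

View pics/w9.png

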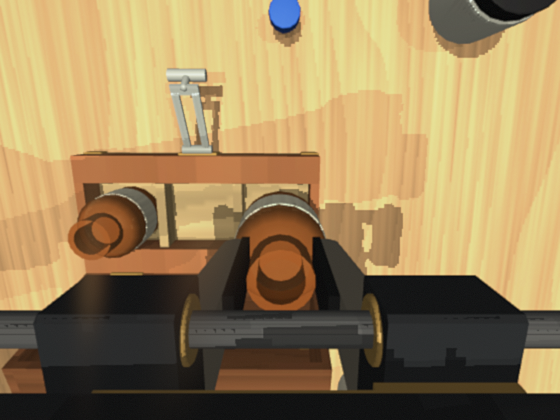

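```bash

python3 -m inch '[[[-0.2,1,-0.7,0,0,0,1],[-0.2,1,-0.7,0,0,0,1],[0,1,0,0,0,0,1],[0,1,0,0,0,0,1],[0,1,0,0,0,0,1]]]' 25
python3 -m inch '[[[0,0,0,0,0,0,1],[0,0,0,0,0,0,1],[0,0,0,0,0,0,1],[0,0,0,0,0,0,1],[0,0,0,0,0,0,1]]]' 25
python3 -c "
from h import *
to(612,-119.5,73.5,-1.7)
cam('wrist','w10.png')"
```

```text
clock: 16.57
eef_pos: [611.6, -121.8, 122.0]
eef_rot: [0.707, -0.707, 0.011, -0.01]
contact_force: [0.3, 0.2, -3.6]
gripper_width: 31.8
clock: 16.98
eef_pos: [612.7, -121.4, 124.3]
eef_rot: [-0.707, 0.707, -0.01, 0.011]
contact_force: [-0.4, 0.3, -2.6]
gripper_width: 32.0
t 16.98 pos [ 612.68 -121.42  124.31] yaw -1.70 d_cm [-0.08  5.08  0.19] turn [0.   0.   0.01] |d|/row4.1: 1.2 w 32.0 F [-0.44  0.26 -2.59]
```

View pics/w10.png

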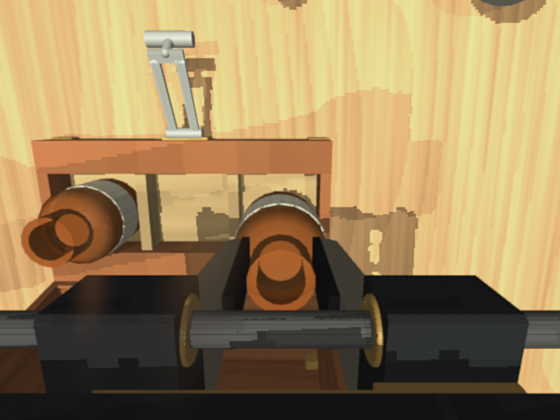

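```bash

python3 -m inch '[[[0,0.8,0.2,0,0,0,1],[0,0.8,0,0,0,0,1],[0,0.8,0,0,0,0,1],[0,0.6,0,0,0,0,1],[0,0.4,0,0,0,0,1]]]' 25
python3 -m inch '[[[0,0.4,0,0,0,0,1],[0,0.4,0,0,0,0,1],[0,0.2,0,0,0,0,1],[0,0,0,0,0,0,1],[0,0,0,0,0,0,1]]]' 25
python3 -m inch '[[[0,0.2,0,0,0,0,1],[0,0.2,0,0,0,0,1],[0,0.1,0,0,0,0,1],[0,0,0,0,0,0,1],[0,0,0,0,0,0,1]]]' 25

```

```text
clock: 17.45
eef_pos: [611.5, -119.5, 88.1]
eef_rot: [0.707, -0.707, 0.011, -0.01]
contact_force: [-0.3, 0.1, -2.5]
gripper_width: 31.5
clock: 17.87
eef_pos: [612.4, -119.5, 79.7]
eef_rot: [-0.707, 0.707, -0.01, 0.011]
contact_force: [0.5, 0.4, -2.6]
gripper_width: 31.9
clock: 18.28
eef_pos: [612.2, -119.5, 74.6]
eef_rot: [0.707, -0.707, 0.011, -0.011]
contact_force: [-0.5, -0.4, -3.4]
gripper_width: 31.5
```

```bash

python3 -m inch '[[[0,0.1,0,0,0,0,1],[0,0.1,0,0,0,0,1],[0,0.1,0,0,0,0,1],[0,0,0,0,0,0,1],[0,0,0,0,0,0,1]]]' 25

```

```text
clock: 18.7
eef_pos: [612.3, -119.5, 71.7]
eef_rot: [0.707, -0.707, 0.01, -0.011]
contact_force: [-0.4, 0.1, -2.4]
gripper_width: 31.5
```

```bash

python3 -m inch '[[[0,0.1,0,0,0,0,1],[0,0,0,0,0,0,1],[0,0,0,0,0,0,1],[0,0,0,0,0,0,1],[0,0,0,0,0,0,1]]]' 25

```

```text
clock: 19.12
eef_pos: [612.4, -119.5, 71.6]
eef_rot: [-0.707, 0.707, -0.01, 0.011]
contact_force: [-2.6, 0.2, 5.8]
gripper_width: 31.5
```

```bash

python3 -m inch '[[[0,0,0,0,0,0,-0.3],[0,0,0,0,0,0,-0.3],[0,0,0,0,0,0,-0.3],[0,0,0,0,0,0,-0.3],[0,-0.3,0,0,0,0,-0.3]]]' 25
python3 -m inch '[[[0,-2,0,0,0,0,-0.3],[0,-3,0,0,0,0,-0.3],[0,-4,0,0,0,0,-0.3],[0,-4,0,0,0,0,-0.6],[0,-3,0,0,0,0,-1]]]' 25
python3 -m inch '[[[0,-1,0,0,0,0,-1],[0,-1,0,0,0,0,-1],[0,0,0,0,0,0,-1],[0,0,0,0,0,0,-1],[0,0,0,0,0,0,-1]]]' 25
python3 -c "
from h import *
to(612,-119.5,73.5,-1.7);d=cam('wrist','w11.png');crop(d['image'],60,60,440,255,2.1,'w11c.png');crop(d['image'],240,150,320,240,7,'w11d.png')
import pickle; pickle.dump({k:d[k] for k in('Rm','o','K')},open('w11.pkl','wb'))
crop(cv2.imread('pics/w6.png'),240,150,320,240,7,'w6d.png')
"
```

```text
clock: 19.53
eef_pos: [611.9, -119.6, 73.2]
eef_rot: [0.707, -0.707, 0.011, -0.01]
contact_force: [-0.5, 0.7, 0.3]
gripper_width: 59.5
clock: 19.95
eef_pos: [613.1, -119.2, 237.2]
eef_rot: [-0.707, 0.707, -0.009, 0.011]
contact_force: [1.3, 0.1, 0.3]
gripper_width: 70.9
clock: 20.37
eef_pos: [611.3, -119.6, 251.7]
eef_rot: [0.707, -0.707, 0.012, -0.009]
contact_force: [-0.5, -0.0, 0.1]
gripper_width: 91.7
t 20.37 pos [ 611.28 -119.63  251.69] yaw -1.71 d_cm [ 0.13 17.82  0.01] turn [-0.01 -0.   -0.04] |d|/row4.1: 4.3 w 91.7 F [-0.52 -0.04  0.08]
```

View pics/w11c.png

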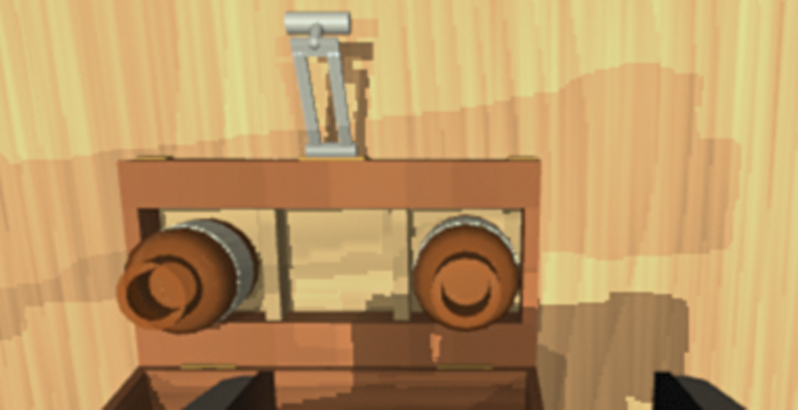

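View pics/w11d.png

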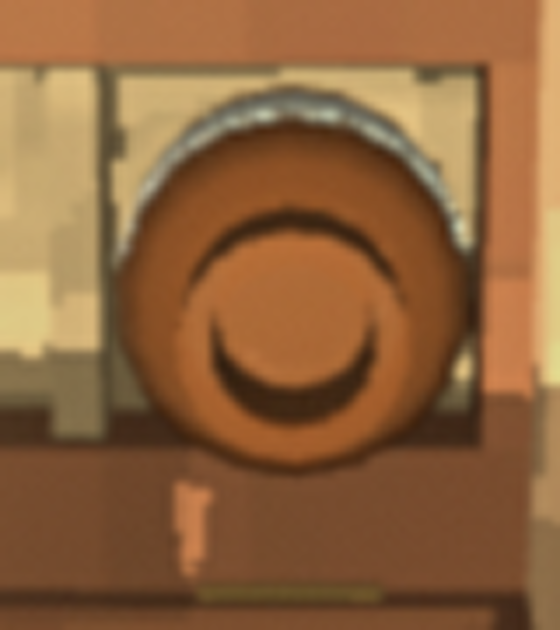

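View pics/w6d.png

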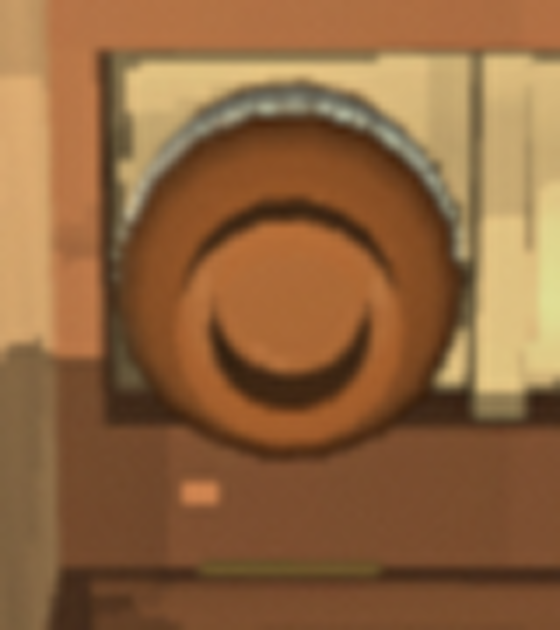

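```bash
python3 - <<'E'
from h import *
import pickle
d=pickle.load(open("w11.pkl","rb")); e=pickle.load(open("w6.pkl","rb"))
g=lambda p:(240+p[0]/7,150+p[1]/7)
def fitcirc(d,c0,z,r,bot):
    pass
for nm,dd,c,b,t in [("B",d,(293,342),(293,425),(293,210)),("A",e,(291,327),(291,410),(290,200))]:
    P=plane(dd,g(c),92); print(nm,P, "bottom->",plane(dd,g(b),92)+[0,11.5,0])
# predicted image of bore circle & outer ring for guess
    for gy in (-121.5,-119.5,-117.5):
        C=[P[0],gy,92]
        print(gy,[ (np.array(proj(dd,[C[0],gy+s,92]))-[240,150])[1]*7 for s in (16,11.5,-11.5,-16)])
E
python3 -c "
from h import *
to(605,170,200,0)"
```

```text
B [ 612.23 -123.14   92.  ] bottom-> [ 611.91 -123.37   92.  ]
-121.5 [np.float64(214.691949659339), np.float64(247.4691890233529), np.float64(411.79491214648226), np.float64(443.3329360233237)]
-119.5 [np.float64(200.05708992157466), np.float64(232.92729011703315), np.float64(397.71459308595536), np.float64(429.34035249469514)]
-117.5 [np.float64(185.3806278944237), np.float64(218.34418495806855), np.float64(383.59501537005673), np.float64(415.3088769276908)]
A [ 471.95 -119.97   92.  ] bottom-> [ 471.62 -120.5    92.  ]
-121.5 [np.float64(225.4342303923164), np.float64(257.24146872805704), np.float64(416.7965884802659), np.float64(447.43665566889945)]
-119.5 [np.float64(211.23444929732204), np.float64(243.1291627905772), np.float64(403.1190016166065), np.float64(433.84177037597874)]
-117.5 [np.float64(196.99552907794), np.float64(228.97807908252366), np.float64(389.4044160759054), np.float64(420.2102216923371)]
t 20.42 pos [ 611.3  -119.6   251.63] yaw -1.70 d_cm [-1.47  5.19 28.92] turn [-0.01 -0.34 -0.04] |d|/row4.1: 7.2 w 92.1 F [-0.85  0.06  0.57]
```

```bash

python3 -m inch '[[[0,0.2,4,0,0,0,-1],[0,0.2,4,0,0,0,-1],[0,0.2,4,0,0,0,-1],[0,0.2,4,0,0,0,-1],[0,0.2,4,0,0,0,-1]]]'  25
python3 -m inch '[[[0,1,4,0,0,0,-1],[0,1,3,0,0,0,-1],[0,1,1.5,0,0,0,-1],[0,1,0.6,0,0,0,-0.6],[0,1,0,0,0,0,-0.3]]]'  25
python3 -m inch '[[[0,0,0,0,0,0,-0.3],[0,0,0,0,0,0,-0.3],[0,0,0,0,0,0,-0.3],[0,0,0,0,0,0,-0.3],[0,0,0,0,0,0,-0.3]]]'  25
python3 -c "
from h import *
to(610.2,171.4,31,-1.7);d=cam('wrist','w12.png')"
```

```text
clock: 20.83
eef_pos: [617.4, 81.9, 242.1]
eef_rot: [-0.707, 0.707, -0.011, 0.01]
contact_force: [-0.0, -0.8, -0.2]
gripper_width: 92.0
clock: 21.25
eef_pos: [620.0, 172.9, 191.8]
eef_rot: [0.707, -0.707, 0.01, -0.009]
contact_force: [0.9, 0.5, -0.9]
gripper_width: 80.5
clock: 21.67
eef_pos: [621.6, 170.4, 194.5]
eef_rot: [-0.707, 0.707, -0.011, 0.012]
contact_force: [1.0, -0.3, 0.5]
gripper_width: 59.7
t 21.67 pos [621.56 170.35 194.46] yaw -1.80 d_cm [-1.16 16.34  0.07] turn [ 0.   -0.02  0.01] |d|/row4.1: 4.0 w 59.7 F [ 0.99 -0.3   0.53]
```

View pics/w12.png

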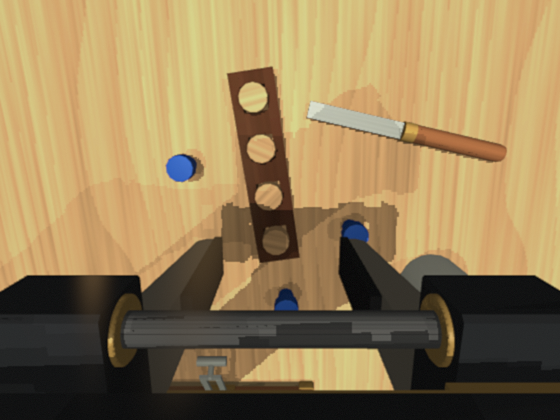

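```bash
python3 - <<'E'
from h import *
d=cam('wrist')
for p in [(253,97),(261,149),(268,196),(275,240)]: print('st',plane(d,p,44)[:2])
for p in [(355,234),(180,168),(287,297)]: print('blue',plane(d,p,36)[:2])
to(610.2,171.4,31,-1.7)
E
```

```text
st [600.55 260.51]
st [605.6  215.52]
st [610.26 172.09]
st [615.34 128.8 ]
blue [693.72 129.93]
blue [528.58 199.64]
blue [625.37  64.21]
t 21.77 pos [621.33 170.76 194.27] yaw -1.76 d_cm [-1.13 16.33  0.03] turn [ 0.   -0.01  0.01] |d|/row4.1: 4.0 w 59.5 F [-0.48 -0.16 -0.74]
```

```bash

python3 -m inch '[[[-0.4,2.5,0,0,0,0,-0.3],[-0.4,3,0,0,0,0,-0.3],[-0.3,3,0,0,0,0,-0.3],[0,2.5,0,0,0,0,-0.3],[0,2,0,0,0,0,-0.3]]]'  25
python3 -m inch '[[[0,0,0,0,0,0,-0.3],[0,0,0,0,0,0,-0.3],[0,0,0,0,0,0,-0.3],[0,0,0,0,0,0,-0.3],[0,0,0,0,0,0,-0.3]]]'  25
python3 -c "
from h import *
to(610.3,171.7,31,-1.7)
to(610.3,171.7,31,-1.7)"
```

```text
clock: 22.18
eef_pos: [609.2, 171.0, 61.9]
eef_rot: [-0.707, 0.707, -0.011, 0.01]
contact_force: [-1.1, 0.2, -0.6]
gripper_width: 60.0
clock: 22.6
eef_pos: [611.0, 172.0, 65.4]
eef_rot: [0.707, -0.707, 0.01, -0.012]
contact_force: [0.1, -0.2, -0.7]
gripper_width: 59.5
t 22.60 pos [611.02 171.99  65.44] yaw -1.72 d_cm [-0.08  3.44 -0.03] turn [-0.01 -0.    0.03] |d|/row4.1: 0.8 w 59.5 F [ 0.11 -0.22 -0.72]
t 22.60 pos [611.02 171.99  65.44] yaw -1.72 d_cm [-0.08  3.44 -0.03] turn [-0.01 -0.    0.03] |d|/row4.1: 0.8 w 59.5 F [ 0.11 -0.22 -0.72]
```

```bash

python3 -m inch '[[[0,1,0,0,0,0,-0.3],[0,1,0,0,0,0,-0.3],[0,0.8,0,0,0,0,-0.3],[0,0.4,0,0,0,0,-0.3],[0,0.2,0,0,0,0,-0.3]]]'  25
python3 -m inch '[[[0,0,0,0,0,0,-0.3],[0,0,0,0,0,0,-0.3],[0,0,0,0,0,0,-0.3],[0,0,0,0,0,0,-0.3],[0,0,0,0,0,0,-0.3]]]'  25
python3 -c "
from h import *
to(610.3,171.7,31,-1.7)"
```

```text
clock: 23.02
eef_pos: [609.1, 171.4, 28.1]
eef_rot: [-0.707, 0.707, -0.011, 0.01]
contact_force: [-0.8, 0.2, 0.1]
gripper_width: 59.5
clock: 23.43
eef_pos: [610.2, 171.7, 30.0]
eef_rot: [0.707, -0.707, 0.01, -0.011]
contact_force: [0.4, -0.3, -0.0]
gripper_width: 59.7
t 23.43 pos [610.2  171.72  30.05] yaw -1.71 d_cm [ 0.01 -0.1  -0.  ] turn [-0.   -0.    0.01] |d|/row4.1: 0.0 w 59.7 F [ 0.44 -0.32 -0.04]
```

```bash

python3 -m inch '[[[0,-0.05,0,0,0,0,0.3],[0,0,0,0,0,0,1],[0,0,0,0,0,0,1],[0,0,0,0,0,0,1],[0,0,0,0,0,0,1]]]' 25
python3 -m inch '[[[0,0,0,0,0,0,1],[0,0,0,0,0,0,1],[0,0,0,0,0,0,1],[0,0,0,0,0,0,1],[0,0,0,0,0,0,1]]]' 25
python3 -m inch '[[[0,-0.5,0,0,0,0,1],[0,-1,0,0,0,0,1],[0,-2,0,0,0,0,1],[0,-2,0,0,0,0,1],[0,-2,0,0,0,0,1]]]' 25
python3 -m inch '[[[0,-2,0,0,0,0,1],[0,-2,0,0,0,0,1],[0,-2,0,0,0,0,1],[0,0,0,0,0,0,1],[0,0,0,0,0,0,1]]]' 25
python3 -c "
from h import *
to(471.8,-120.2,150,-1.7);d=cam('wrist','w13.png')"
```

```text
clock: 23.85
eef_pos: [610.0, 171.6, 30.2]
eef_rot: [-0.707, 0.707, -0.011, 0.011]
contact_force: [0.2, -0.5, -0.8]
gripper_width: 28.4
clock: 24.27
eef_pos: [610.0, 171.6, 30.2]
eef_rot: [-0.707, 0.707, -0.011, 0.011]
contact_force: [-0.1, -0.4, 0.1]
gripper_width: 24.9
clock: 24.68
eef_pos: [609.9, 171.9, 106.8]
eef_rot: [0.707, -0.707, 0.01, -0.01]
contact_force: [0.1, 0.3, 0.0]
gripper_width: 25.1
clock: 25.1
eef_pos: [610.6, 171.9, 166.9]
eef_rot: [0.707, -0.707, 0.01, -0.012]
contact_force: [-0.9, -0.4, -1.6]
gripper_width: 25.2
t 25.10 pos [610.62 171.91 166.86] yaw -1.71 d_cm [-13.01   1.63 -29.61] turn [-0.01 -0.    0.03] |d|/row4.1: 7.9 w 25.2 F [-0.95 -0.38 -1.57]
```

View pics/w13.png

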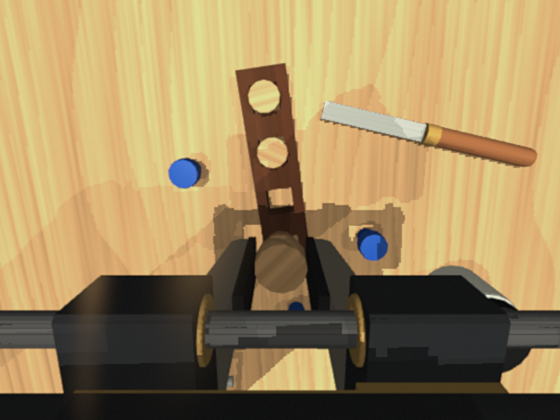

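```bash

python3 -m inch '[[[-0.8,0,-1.6,0,0,0,1],[-1.6,0,-3.5,0,0,0,1],[-1.6,0,-3.5,0,0,0,1],[-1.6,0,-3.5,0,0,0,1],[-1.6,0,-3.5,0,0,0,1]]]' 25
python3 -m inch '[[[-1.6,0,-3.5,0,0,0,1],[-1.6,0,-3.5,0,0,0,1],[-1.4,0,-3.5,0,0,0,1],[-0.8,0,-2,0,0,0,1],[-0.4,0,-1,0,0,0,1]]]' 25
python3 -m inch '[[[0,0,-0.5,0,0,0,1],[0,0,0,0,0,0,1],[0,0,0,0,0,0,1],[0,0,0,0,0,0,1],[0,0,0,0,0,0,1]]]' 25
python3 -c "
from h import *
to(471.8,-120.2,128,-1.7);d=cam('wrist','w14.png')"
```

```text
clock: 25.57
eef_pos: [531.3, 16.4, 163.6]
eef_rot: [0.707, -0.707, 0.011, -0.009]
contact_force: [0.7, 0.1, -0.3]
gripper_width: 25.1
clock: 25.98
eef_pos: [468.8, -118.8, 163.9]
eef_rot: [-0.707, 0.707, -0.013, 0.011]
contact_force: [0.2, 0.2, 0.2]
gripper_width: 25.1
clock: 26.4
eef_pos: [471.8, -118.7, 165.1]
eef_rot: [0.707, -0.707, 0.009, -0.01]
contact_force: [-0.6, 0.0, -0.9]
gripper_width: 25.0
t 26.40 pos [ 471.77 -118.65  165.15] yaw -1.55 d_cm [ 0.01  3.71 -0.16] turn [-0.01  0.03  0.  ] |d|/row4.1: 0.9 w 25.0 F [-0.63  0.05 -0.94]
```

View pics/w14.png

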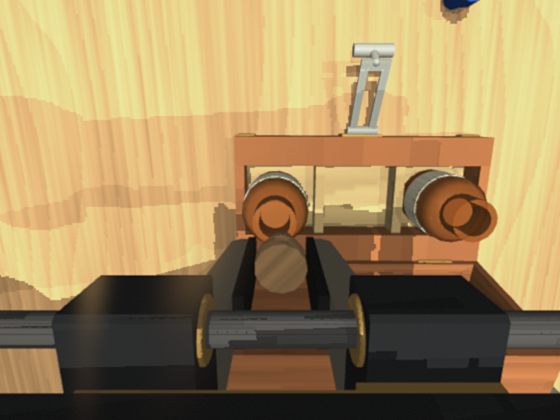

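```bash
python3 - <<'E'
from h import *
d=cam('wrist'); crop(d['image'],230,160,330,300,4.2,'w14c.png')
import pickle; pickle.dump({k:d[k] for k in('Rm','o','K')},open('w14.pkl','wb'))
P=[471.8,-120.2,92]; print(proj(d,P)); 
g=(proj(d,P)-[230,160])*4.2; print(g)
for r in (11.5,16):
  q=[(proj(d,[P[0]+r*np.cos(t),P[1]+r*np.sin(t),92])-[230,160])*4.2 for t in (0,np.pi/2,np.pi,-np.pi/2)]; print(r,np.array(q).round())
# stopper head top expected z: TCP+14
s=ctrl.get_state()['eef_pos']; print('head', (proj(d,[s[0],s[1],s[2]+14])-[230,160])*4.2, (proj(d,[s[0]+13,s[1],s[2]+14])-[230,160])*4.2)
E
```

```text
[280.24 221.16]
[211.   256.86]
11.5 [[278. 255.]
 [209. 192.]
 [144. 259.]
 [213. 321.]]
16 [[304. 255.]
 [209. 166.]
 [118. 259.]
 [213. 345.]]
head [207.6  456.37] [321.89 453.64]
```

View pics/w14c.png

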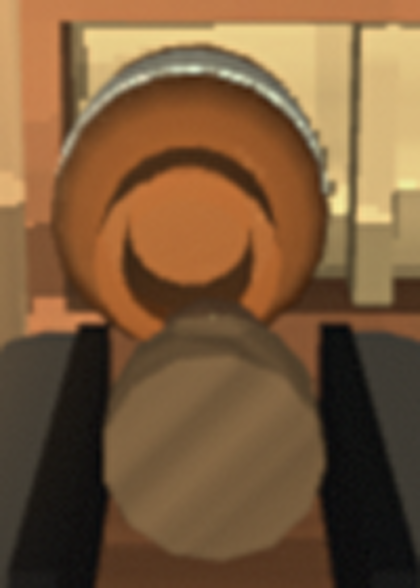

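```bash
python3 - <<'E'
from h import *
import pickle
d=pickle.load(open("w14.pkl","rb"))
g=lambda p:(230+p[0]/4.2,160+p[1]/4.2)
print(plane(d,g((188,250)),92), plane(d,g((188,315)),92)+[0,11.5,0])
for n,p in [("FL",(235,136)),("wFL",g((62,22))),("wBL",g((66,308)))]: print(n,plane(d,p,36))
print("body",plane(d,g((191,190)),60))
a=cam("scene");b=cam("side"); crop(a["image"],190,170,330,270,5.6,"sc15.png"); crop(b["image"],250,125,380,245,5,"si15.png")
E
```

```text
[ 467.9  -118.88   92.  ] [ 467.55 -119.04   92.  ]
FL [435.45 -61.17  36.  ]
wFL [442.38 -85.77  36.  ]
wBL [ 440.2  -146.47   36.  ]
body [ 468.03 -115.82   60.  ]
```

View pics/sc15.png

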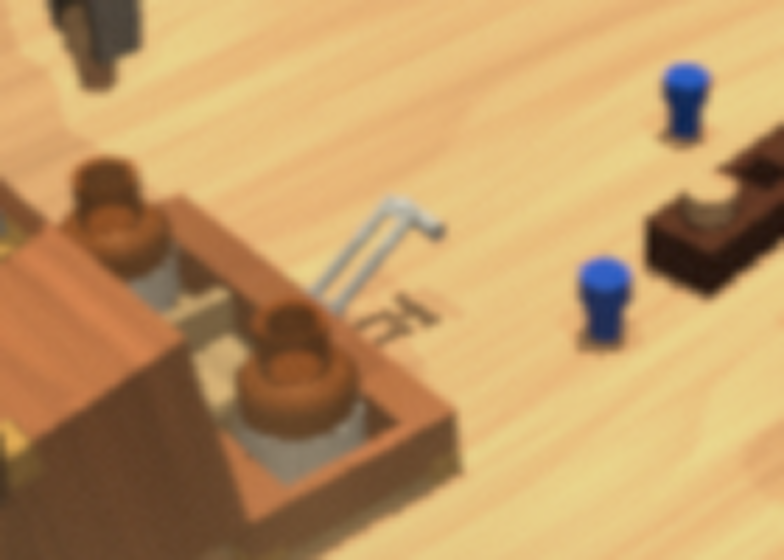

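View pics/si15.png

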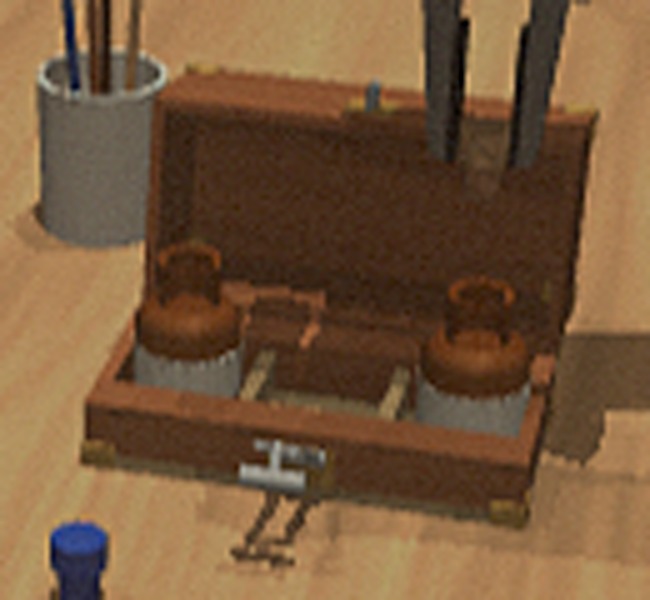

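```bash

python3 -m inch '[[[-0.2,1,0,0,0,0,1],[-0.2,1,0,0,0,0,1],[0,1,0,0,0,0,1],[0,0.7,0,0,0,0,1],[0,0.3,0,0,0,0,1]]]' 25
python3 -m inch '[[[0,0,0,0,0,0,1],[0,0,0,0,0,0,1],[0,0,0,0,0,0,1],[0,0,0,0,0,0,1],[0,0,0,0,0,0,1]]]' 25
python3 -c "
from h import *
to(467.6,-119,95.5,-1.7);d=cam('wrist','w16.png');crop(d['image'],210,160,350,310,4,'w16c.png')
a=cam('side');crop(a['image'],300,130,380,220,6,'si16.png')"
```

```text
clock: 27.02
eef_pos: [466.1, -120.0, 123.4]
eef_rot: [0.707, -0.707, 0.011, -0.01]
contact_force: [0.3, 0.1, -0.1]
gripper_width: 25.2
clock: 27.43
eef_pos: [467.5, -120.3, 125.5]
eef_rot: [-0.707, 0.707, -0.01, 0.011]
contact_force: [-0.3, -0.6, -1.5]
gripper_width: 25.1
t 27.43 pos [ 467.46 -120.31  125.54] yaw -1.71 d_cm [0.01 3.   0.13] turn [ 0.   -0.    0.01] |d|/row4.1: 0.7 w 25.1 F [-0.3  -0.63 -1.51]
```

View pics/w16c.png

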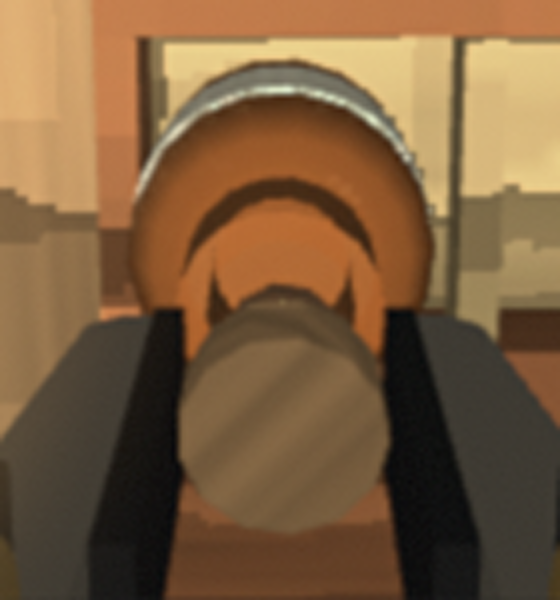

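View pics/si16.png

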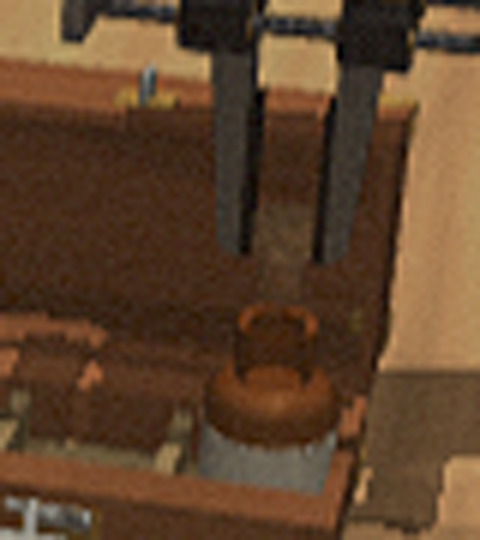

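```bash

python3 -m inch '[[[0,0.4,0.12,0,0,0,1],[0,0.4,0,0,0,0,1],[0,0.3,0,0,0,0,1],[0,0.2,0,0,0,0,1],[0,0.1,0,0,0,0,1]]]' 25
python3 -m inch '[[[0,0,0,0,0,0,1],[0,0,0,0,0,0,1],[0,0,0,0,0,0,1],[0,0,0,0,0,0,1],[0,0,0,0,0,0,1]]]' 25
python3 -m inch '[[[0,0.2,0,0,0,0,1],[0,0.2,0,0,0,0,1],[0,0.1,0,0,0,0,1],[0,0,0,0,0,0,1],[0,0,0,0,0,0,1]]]' 25
python3 -m inch '[[[0,0.2,0,0,0,0,1],[0,0.2,0,0,0,0,1],[0,0.1,0,0,0,0,1],[0,0,0,0,0,0,1],[0,0,0,0,0,0,1]]]' 25

```

```text
clock: 27.95
eef_pos: [466.9, -118.9, 110.7]
eef_rot: [0.707, -0.707, 0.011, -0.01]
contact_force: [0.0, 0.7, -0.2]
gripper_width: 24.6
clock: 28.37
eef_pos: [467.3, -119.1, 111.3]
eef_rot: [-0.707, 0.707, -0.01, 0.011]
contact_force: [-0.7, 0.2, 0.1]
gripper_width: 25.0
clock: 28.78
eef_pos: [467.1, -118.9, 106.1]
eef_rot: [0.707, -0.707, 0.011, -0.01]
contact_force: [0.4, 0.4, -0.6]
gripper_width: 24.9
clock: 29.2
eef_pos: [467.2, -118.9, 101.1]
eef_rot: [0.707, -0.707, 0.011, -0.01]
contact_force: [-0.2, 0.0, -0.9]
gripper_width: 25.1
```

```bash

python3 -m inch '[[[0,0.2,0,0,0,0,1],[0,0.2,0,0,0,0,1],[0,0.1,0,0,0,0,1],[0,0,0,0,0,0,1],[0,0,0,0,0,0,1]]]' 25
python3 -m inch '[[[0,0.1,0,0,0,0,1],[0,0.1,0,0,0,0,1],[0,0.1,0,0,0,0,1],[0,0,0,0,0,0,1],[0,0,0,0,0,0,1]]]' 25

```

```text
clock: 29.62
eef_pos: [467.2, -119.0, 96.1]
eef_rot: [0.707, -0.707, 0.011, -0.01]
contact_force: [0.1, -0.4, 0.5]
gripper_width: 25.2
clock: 30.03
eef_pos: [467.5, -119.1, 94.0]
eef_rot: [-0.707, 0.707, -0.01, 0.011]
contact_force: [-2.9, 0.3, 8.5]
gripper_width: 24.9
```

Seated at TCP 94.0 (expected 94.2), with contact. Push slightly, release, go up.

```bash

python3 -m inch '[[[0,0.05,0,0,0,0,1],[0,0,0,0,0,0,1],[0,0,0,0,0,0,-0.1],[0,0,0,0,0,0,-0.1],[0,0,0,0,0,0,-0.1]]]' 25
python3 -m inch '[[[0,-0.2,0,0,0,0,-0.1],[0,-1,0,0,0,0,-0.1],[0,-2,0,0,0,0,-0.2],[0,-3,0,0,0,0,-0.3],[0,-2.5,0,0,0,0,-0.3]]]' 25
python3 -m inch '[[[0,0,0,0,0,0,-0.3],[0,0,0,0,0,0,-0.3],[0,0,0,0,0,0,-0.3],[0,0,0,0,0,0,-0.3],[0,0,0,0,0,0,-0.3]]]' 25
python3 -c "
from h import *
to(605.3,215.8,190,-1.7);d=cam('wrist','w17.png')
a=cam('side');crop(a['image'],250,125,380,245,5,'si17.png')"
```

```text
clock: 30.45
eef_pos: [467.2, -119.0, 92.6]
eef_rot: [0.707, -0.707, 0.011, -0.011]
contact_force: [0.4, 0.1, -0.3]
gripper_width: 42.8
clock: 30.87
eef_pos: [467.2, -118.5, 181.4]
eef_rot: [0.707, -0.707, 0.01, -0.01]
contact_force: [1.3, -0.2, -0.3]
gripper_width: 59.8
clock: 31.28
eef_pos: [466.4, -118.8, 178.7]
eef_rot: [0.707, -0.707, 0.011, -0.01]
contact_force: [0.6, 0.0, 0.7]
gripper_width: 59.8
t 31.28 pos [ 466.43 -118.84  178.68] yaw -1.70 d_cm [12.88 -1.13 33.86] turn [-0.01 -0.   -0.02] |d|/row4.1: 8.8 w 59.8 F [0.56 0.03 0.68]
```

View pics/w17.png

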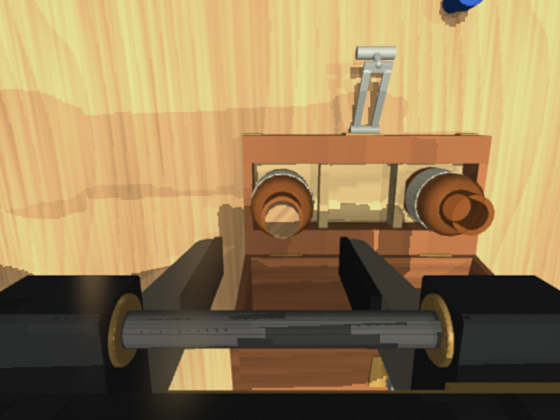

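View pics/si17.png

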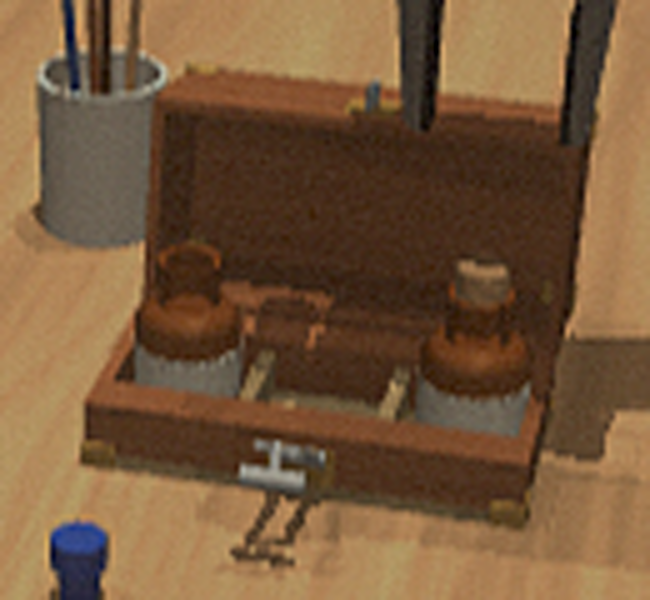

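```bash
python3 - <<'E'
from h import *
crop(cv2.imread('pics/w17.png'),240,160,330,245,6,'w17c.png')
E
```

```text
(no output)
```

View pics/w17c.png

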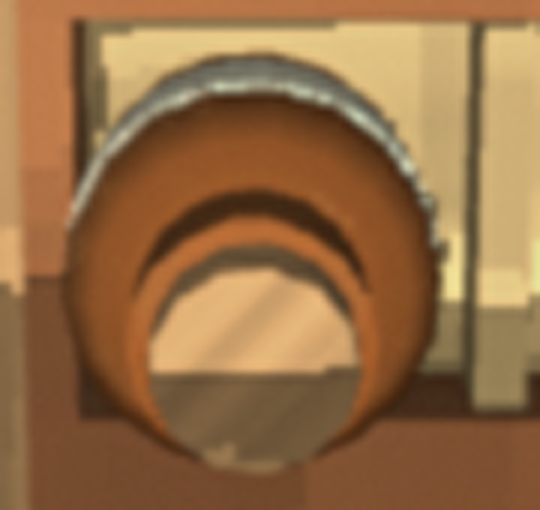

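```bash

python3 -m inch '[[[0.7,-0.1,2,0,0,0,-0.3],[1.5,-0.2,4,0,0,0,-0.3],[1.5,-0.2,4,0,0,0,-0.3],[1.5,-0.2,4,0,0,0,-0.3],[1.5,-0.2,4,0,0,0,-0.3]]]' 25
python3 -m inch '[[[1.5,0,4,0,0,0,-0.3],[1.5,0,4,0,0,0,-0.3],[1.5,0,4,0,0,0,-0.3],[1,0,2.5,0,0,0,-0.3],[0.6,0,1.4,0,0,0,-0.3]]]' 25
python3 -m inch '[[[0,2,0,0,0,0,-0.3],[0,2,0,0,0,0,-0.3],[0,2,0,0,0,0,-0.3],[0,0,0,0,0,0,-0.3],[0,0,0,0,0,0,-0.3]]]' 25
python3 -m inch '[[[0,0,0,0,0,0,-0.3],[0,0,0,0,0,0,-0.3],[0,0,0,0,0,0,-0.3],[0,0,0,0,0,0,-0.3],[0,0,0,0,0,0,-0.3]]]' 25
python3 -c "
from h import *
to(605.4,215.8,31,-1.7);d=cam('wrist','w18.png')"
```

```text
clock: 31.8
eef_pos: [538.1, 56.4, 188.1]
eef_rot: [-0.707, 0.707, -0.011, 0.011]
contact_force: [0.8, -0.1, 0.6]
gripper_width: 59.8
clock: 32.22
eef_pos: [602.1, 214.0, 187.6]
eef_rot: [0.708, -0.706, 0.009, -0.008]
contact_force: [-0.1, -0.8, 0.2]
gripper_width: 59.4
clock: 32.63
eef_pos: [601.5, 208.9, 127.1]
eef_rot: [-0.707, 0.707, -0.012, 0.009]
contact_force: [-0.2, -0.7, 0.6]
gripper_width: 59.4
clock: 33.05
eef_pos: [602.8, 209.0, 129.2]
eef_rot: [0.707, -0.707, 0.01, -0.011]
contact_force: [0.0, -0.5, 0.9]
gripper_width: 59.9
t 33.05 pos [602.75 209.03 129.22] yaw -1.72 d_cm [0.23 9.82 0.68] turn [-0.   -0.    0.01] |d|/row4.1: 2.4 w 59.9 F [ 0.04 -0.53  0.87]
```

View pics/w18.png

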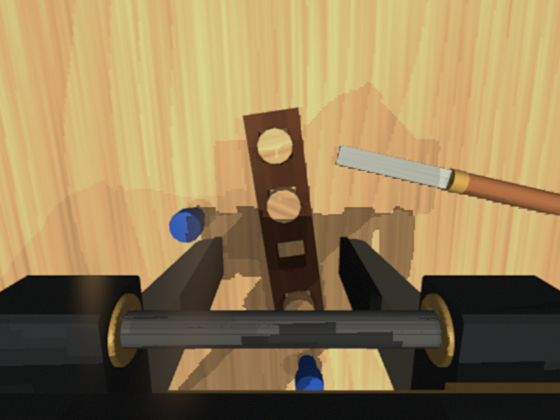

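```bash

python3 -m inch '[[[0.2,1.5,0.35,0,0,0,-0.3],[0,1.5,0.3,0,0,0,-0.3],[0,1.5,0,0,0,0,-0.3],[0,1.2,0,0,0,0,-0.3],[0,0.8,0,0,0,0,-0.3]]]' 25
python3 -m inch '[[[0,0,0,0,0,0,-0.3],[0,0,0,0,0,0,-0.3],[0,0,0,0,0,0,-0.3],[0,0,0,0,0,0,-0.3],[0,0,0,0,0,0,-0.3]]]' 25
python3 -c "
from h import *
to(605.4,215.8,31,-1.7)"
```

```text
clock: 33.52
eef_pos: [603.2, 214.9, 60.3]
eef_rot: [-0.707, 0.708, -0.012, 0.009]
contact_force: [-0.5, -0.6, 0.3]
gripper_width: 60.0
clock: 33.93
eef_pos: [605.1, 215.6, 64.3]
eef_rot: [0.707, -0.707, 0.01, -0.011]
contact_force: [0.1, -0.6, 0.2]
gripper_width: 59.5
t 33.93 pos [605.12 215.62  64.31] yaw -1.72 d_cm [0.02 3.33 0.02] turn [-0.   -0.    0.02] |d|/row4.1: 0.8 w 59.5 F [ 0.08 -0.61  0.22]
```

```bash

python3 -m inch '[[[0,1,0,0,0,0,-0.3],[0,1,0,0,0,0,-0.3],[0,0.7,0,0,0,0,-0.3],[0,0.4,0,0,0,0,-0.3],[0,0.2,0,0,0,0,-0.3]]]'  25
python3 -m inch '[[[0,0,0,0,0,0,-0.3],[0,0,0,0,0,0,-0.3],[0,0,0,0,0,0,0.3],[0,0,0,0,0,0,1],[0,0,0,0,0,0,1]]]'  25
python3 -m inch '[[[0,0,0,0,0,0,1],[0,0,0,0,0,0,1],[0,0,0,0,0,0,1],[0,0,0,0,0,0,1],[0,0,0,0,0,0,1]]]'  25
python3 -c "
from h import *
to(612.1,-123.2,150,-1.7)"
```

```text
clock: 34.35
eef_pos: [603.8, 215.2, 29.0]
eef_rot: [-0.707, 0.707, -0.011, 0.01]
contact_force: [-0.5, 0.7, -0.0]
gripper_width: 59.4
clock: 34.77
eef_pos: [604.8, 215.5, 30.8]
eef_rot: [0.707, -0.707, 0.01, -0.011]
contact_force: [-0.3, -0.9, -0.6]
gripper_width: 41.6
clock: 35.18
eef_pos: [604.7, 215.4, 30.6]
eef_rot: [-0.707, 0.707, -0.011, 0.011]
contact_force: [-0.2, 0.1, 0.8]
gripper_width: 25.0
t 35.18 pos [604.69 215.43  30.59] yaw -1.71 d_cm [  1.75 -11.94 -33.83] turn [ 0. -0.  0.] |d|/row4.1: 8.8 w 25.0 F [-0.18  0.14  0.79]
```

```bash

python3 -m inch '[[[0,-0.5,0,0,0,0,1],[0,-1.5,0,0,0,0,1],[0,-3,0,0,0,0,1],[0,-3,0,0,0,0,1],[0,-3,0,0,0,0,1]]]' 25
python3 -m inch '[[[0.1,-1.5,-2,0,0,0,1],[0.2,-1,-4,0,0,0,1],[0.2,0,-4,0,0,0,1],[0.2,0,-4,0,0,0,1],[0.2,0,-4,0,0,0,1]]]' 25
python3 -m inch '[[[0.2,0,-4,0,0,0,1],[0.2,0,-4,0,0,0,1],[0.2,0,-4,0,0,0,1],[0.2,0,-2.5,0,0,0,1],[0.1,0,-1.2,0,0,0,1]]]' 25
python3 -m inch '[[[0,0,0,0,0,0,1],[0,0,0,0,0,0,1],[0,0,0,0,0,0,1],[0,0,0,0,0,0,1],[0,0,0,0,0,0,1]]]' 25
python3 -c "
from h import *
to(612.1,-123.2,128,-1.7);d=cam('wrist','w19.png');crop(d['image'],230,160,330,300,4.2,'w19c.png')
import pickle; pickle.dump({k:d[k] for k in('Rm','o','K')},open('w19.pkl','wb'))"
```

```text
clock: 35.6
eef_pos: [604.3, 215.7, 142.8]
eef_rot: [0.707, -0.707, 0.01, -0.01]
contact_force: [0.8, 0.2, 0.4]
gripper_width: 25.2
clock: 36.02
eef_pos: [608.3, 33.8, 167.3]
eef_rot: [-0.707, 0.707, -0.01, 0.011]
contact_force: [0.9, 0.1, -0.2]
gripper_width: 25.0
clock: 36.43
eef_pos: [612.4, -127.5, 166.4]
eef_rot: [-0.706, 0.708, -0.013, 0.013]
contact_force: [1.3, -0.5, 0.0]
gripper_width: 25.0
clock: 36.85
eef_pos: [612.7, -119.4, 165.8]
eef_rot: [0.707, -0.707, 0.009, -0.009]
contact_force: [-0.5, -0.4, -0.2]
gripper_width: 24.9
t 36.85 pos [ 612.74 -119.39  165.78] yaw -1.50 d_cm [-0.05  3.78 -0.38] turn [-0.01  0.04  0.  ] |d|/row4.1: 0.9 w 24.9 F [-0.51 -0.41 -0.16]
```

View pics/w19.png

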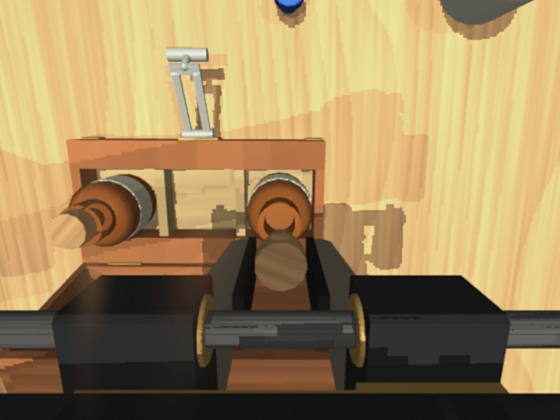

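View pics/w19c.png

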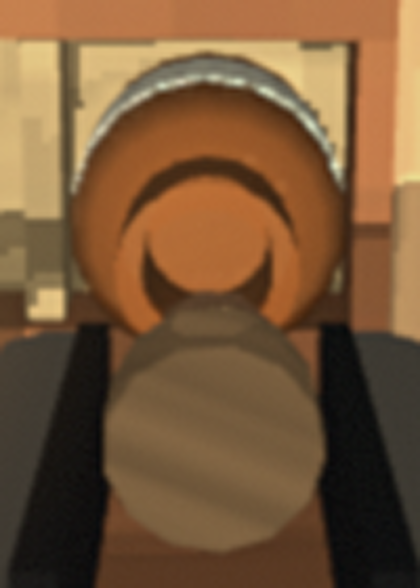

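```bash
python3 - <<'E'
from h import *
import pickle
d=pickle.load(open("w19.pkl","rb"))
g=lambda p:(230+p[0]/4.2,160+p[1]/4.2)
print(plane(d,g((208,259)),92))
e=pickle.load(open("w14.pkl","rb"))
print("neck base arc top A,B z58",plane(e,g((190,148)),58),plane(d,g((207,157)),58))
E
```

```text
[ 612.34 -121.25   92.  ]
neck base arc top A,B z58 [ 468.04 -108.01   58.  ] [ 612.31 -110.49   58.  ]
```

```bash

python3 -m inch '[[[-0.1,1,-0.1,0,0.02,0,1],[0,1,-0.1,0,0.02,0,1],[0,1,0,0,0,0,1],[0,0.7,0,0,0,0,1],[0,0.3,0,0,0,0,1]]]' 25
python3 -m inch '[[[0,0,0,0,0,0,1],[0,0,0,0,0,0,1],[0,0,0,0,0,0,1],[0,0,0,0,0,0,1],[0,0,0,0,0,0,1]]]' 25
python3 -c "
from h import *
to(611.7,-121.4,95.5,-1.7);d=cam('wrist','w20.png');crop(d['image'],210,160,350,310,4,'w20c.png')
a=cam('side');crop(a['image'],260,130,340,220,6,'si20.png')"
```

```text
clock: 37.32
eef_pos: [610.4, -123.9, 123.3]
eef_rot: [0.707, -0.707, 0.013, -0.011]
contact_force: [0.2, -0.4, 0.3]
gripper_width: 25.5
clock: 37.73
eef_pos: [611.8, -124.0, 126.0]
eef_rot: [-0.707, 0.707, -0.012, 0.012]
contact_force: [0.9, -0.0, -0.2]
gripper_width: 25.0
t 37.73 pos [ 611.76 -123.95  125.97] yaw -1.91 d_cm [-0.02  3.05  0.26] turn [ 0.   -0.04  0.01] |d|/row4.1: 0.7 w 25.0 F [ 0.86 -0.04 -0.24]
```

View pics/w20c.png

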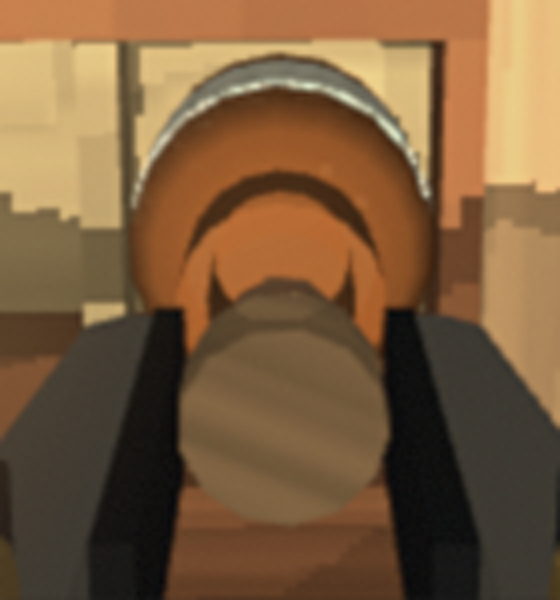

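```bash

python3 -m inch '[[[0,0.4,0.13,0,-0.02,0,1],[0,0.4,0.12,0,-0.02,0,1],[0,0.3,0,0,0,0,1],[0,0.2,0,0,0,0,1],[0,0.1,0,0,0,0,1]]]' 25
python3 -m inch '[[[0,0,0,0,0,0,1],[0,0,0,0,0,0,1],[0,0,0,0,0,0,1],[0,0,0,0,0,0,1],[0,0,0,0,0,0,1]]]' 25
python3 -m inch '[[[0,0.2,0,0,0,0,1],[0,0.2,0,0,0,0,1],[0,0.1,0,0,0,0,1],[0,0,0,0,0,0,1],[0,0,0,0,0,0,1]]]' 25
python3 -m inch '[[[0,0.2,0,0,0,0,1],[0,0.2,0,0,0,0,1],[0,0.1,0,0,0,0,1],[0,0,0,0,0,0,1],[0,0,0,0,0,0,1]]]' 25

```

```text
clock: 38.25
eef_pos: [611.3, -121.4, 110.8]
eef_rot: [0.707, -0.707, 0.011, -0.01]
contact_force: [-0.3, 1.0, 0.6]
gripper_width: 25.2
clock: 38.67
eef_pos: [611.7, -121.5, 111.7]
eef_rot: [-0.707, 0.707, -0.01, 0.011]
contact_force: [0.9, -0.3, 0.6]
gripper_width: 25.0
clock: 39.08
eef_pos: [611.4, -121.4, 106.3]
eef_rot: [-0.707, 0.707, -0.011, 0.01]
contact_force: [0.7, -0.2, 0.5]
gripper_width: 25.2
clock: 39.5
eef_pos: [611.4, -121.6, 101.3]
eef_rot: [-0.707, 0.707, -0.011, 0.01]
contact_force: [0.4, -0.9, -0.2]
gripper_width: 25.3
```

```bash

python3 -m inch '[[[0,0.2,0,0,0,0,1],[0,0.2,0,0,0,0,1],[0,0.1,0,0,0,0,1],[0,0,0,0,0,0,1],[0,0,0,0,0,0,1]]]' 25
python3 -m inch '[[[0,0.1,0,0,0,0,1],[0,0.1,0,0,0,0,1],[0,0.1,0,0,0,0,1],[0,0,0,0,0,0,1],[0,0,0,0,0,0,1]]]' 25

```

```text
clock: 39.92
eef_pos: [611.4, -121.4, 96.3]
eef_rot: [0.707, -0.707, 0.011, -0.01]
contact_force: [-0.3, -0.9, -1.2]
gripper_width: 25.2
clock: 40.33
eef_pos: [612.0, -121.9, 94.6]
eef_rot: [-0.707, 0.707, -0.01, 0.011]
contact_force: [-1.3, -1.9, 7.3]
gripper_width: 25.0
```

```bash

python3 -m inch '[[[0,0.05,0,0,0,0,1],[0,0,0,0,0,0,1],[0,0,0,0,0,0,-0.1],[0,0,0,0,0,0,-0.1],[0,0,0,0,0,0,-0.1]]]' 25
python3 -m inch '[[[0,-0.2,0,0,0,0,-0.1],[0,-1,0,0,0,0,-0.1],[0,-2,0,0,0,0,-0.2],[0,-3,0,0,0,0,-0.3],[0,-2.5,0,0,0,0,-0.3]]]' 25
python3 -m inch '[[[0,-2,0,0,0,0,-0.3],[0,-3,0,0,0,0,-0.3],[0,-2,0,0,0,0,-0.3],[0,0,0,0,0,0,-0.3],[0,0,0,0,0,0,-0.3]]]' 25
python3 -c "
from h import *
to(605.3,215.8,190,-1.7);d=cam('wrist','w21.png')
a=cam('side','s21.png');crop(a['image'],250,125,380,245,5,'si21.png');cam('scene','sc21.png')"
```

```text
clock: 40.75
eef_pos: [611.5, -121.0, 92.8]
eef_rot: [0.707, -0.707, 0.011, -0.01]
contact_force: [-0.3, 0.2, -0.8]
gripper_width: 42.7
clock: 41.17
eef_pos: [611.6, -120.9, 181.8]
eef_rot: [0.707, -0.707, 0.01, -0.01]
contact_force: [1.2, 0.6, 0.7]
gripper_width: 59.9
clock: 41.58
eef_pos: [612.1, -121.2, 251.6]
eef_rot: [-0.707, 0.707, -0.01, 0.011]
contact_force: [0.1, -0.1, -1.2]
gripper_width: 59.8
t 41.58 pos [ 612.14 -121.23  251.63] yaw -1.70 d_cm [-1.7   6.13 33.67] turn [ 0.01 -0.    0.03] |d|/row4.1: 8.4 w 59.8 F [ 0.07 -0.06 -1.21]
```

View pics/w21.png

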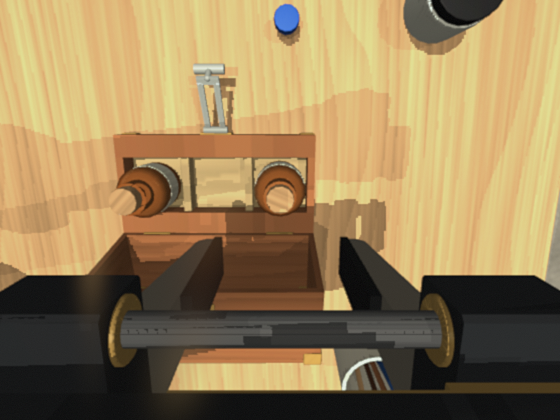

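View pics/si21.png

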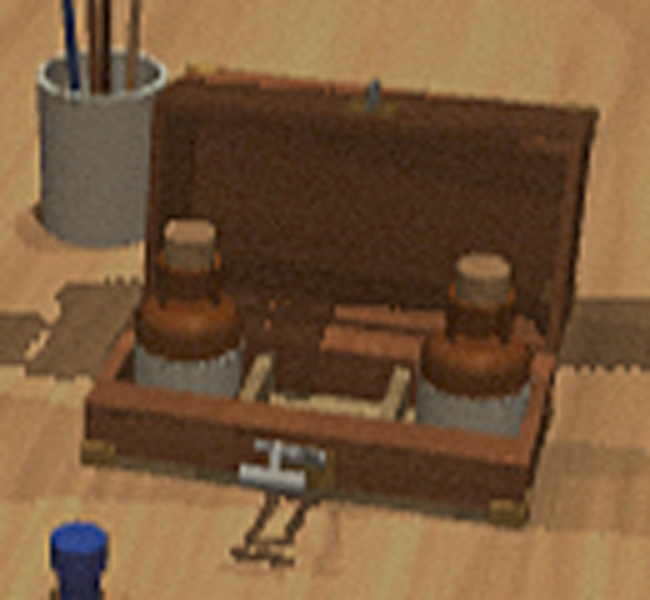

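View pics/sc21.png

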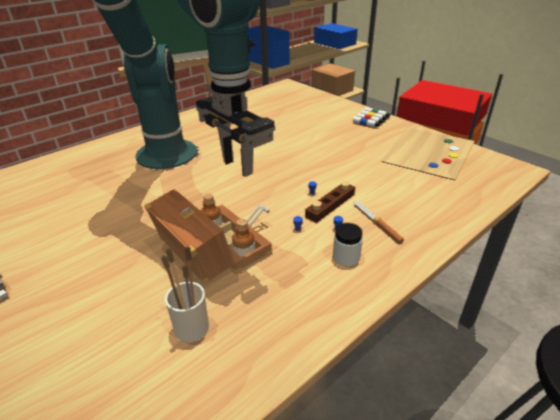

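```bash
cat >> h.py <<'E'
CC=np.array([542.,-119.5]); CY=np.radians(-1.7)
def cw(cx,cy): return CC+np.array([cx*np.cos(CY)-cy*np.sin(CY), cx*np.sin(CY)+cy*np.cos(CY)])
def toc(cx,cy,z): w=cw(cx,cy); to(w[0],w[1],z,-1.7)
def incase():
    s=ctrl.get_state(); p=np.array(s["eef_pos"])[:2]-CC
    print("case xy",p[0]*np.cos(CY)+p[1]*np.sin(CY),-p[0]*np.sin(CY)+p[1]*np.cos(CY),"z",s["eef_pos"][2],"F",s["contact_force"])
E
python3 - <<'E'
from h import *
toc(-32,-192,250)
d=cam('scene')
im=d['image'];crop(im,130,230,230,350,5,'pot.png')
for p in [(186,325),(186,335)]: print(plane(d,p,0))
print("edge obj",plane(d,(2,295),0))
E
```

```text
t 41.73 pos [ 610.72 -121.42  248.75] yaw -1.70 d_cm [-10.07  -0.11 -19.21] turn [-0.   -0.   -0.03] |d|/row4.1: 5.3 w 59.6 F [-0.14 -0.18  0.5 ]
[ 697.82 -345.06    0.  ]
[ 719.62 -358.32    0.  ]
edge obj [ 342.85 -611.61    0.  ]
```

View pics/pot.png

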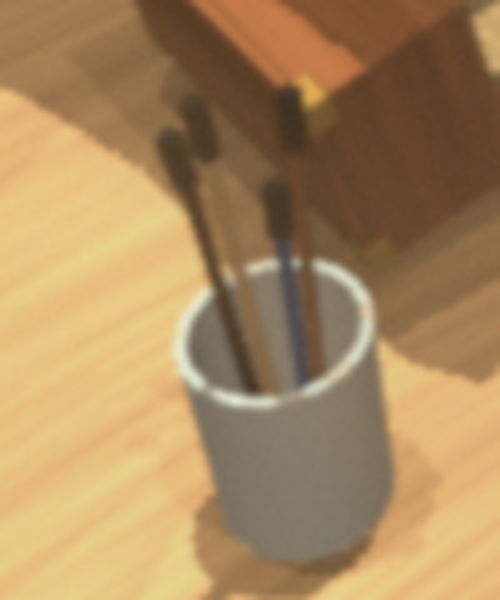

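```bash

python3 -m inch '[[[-1.7,0,-3.2,0,0,0,0],[-1.7,0,-3.2,0,0,0,1],[-1.7,0,-3.2,0,0,0,1],[-1.7,0,-3.2,0,0,0,1],[-1.7,0,-3.2,0,0,0,1]]]' 25
python3 -m inch '[[[-1.7,0,-3.2,0,0,0,1],[0,0,0,0,0,0,1],[0,0,0,0,0,0,1],[0,0,0,0,0,0,1],[0,0,0,0,0,0,1]]]' 25
python3 -m inch '[[[0,0,0,0,0,0,1],[0,0,0,0,0,0,1],[0,0,0,0,0,0,1],[0,0,0,0,0,0,1],[0,0,0,0,0,0,1]]]' 25
python3 -c "
from h import *
toc(-32,-192,108);incase();d=cam('wrist','w22.png');d=cam('scene','sc22.png')"
```

```text
clock: 42.2
eef_pos: [520.3, -279.9, 248.8]
eef_rot: [0.707, -0.707, 0.011, -0.01]
contact_force: [0.1, -0.4, -0.2]
gripper_width: 28.7
clock: 42.62
eef_pos: [504.6, -308.4, 249.7]
eef_rot: [0.707, -0.707, 0.01, -0.01]
contact_force: [-0.7, -0.8, -0.1]
gripper_width: 0.3
clock: 43.03
eef_pos: [504.1, -309.9, 250.0]
eef_rot: [-0.707, 0.707, -0.01, 0.01]
contact_force: [0.6, 0.2, -0.2]
gripper_width: 0.6
t 43.03 pos [ 504.07 -309.94  250.  ] yaw -1.67 d_cm [ 0.03 14.2  -0.05] turn [ 0.    0.01 -0.  ] |d|/row4.1: 3.5 w 0.6 F [ 0.65  0.17 -0.18]
case xy -32.26134057055614 -191.4769043441859 z 250.00411128376692 F [ 0.65  0.17 -0.18]
```

View pics/w22.png

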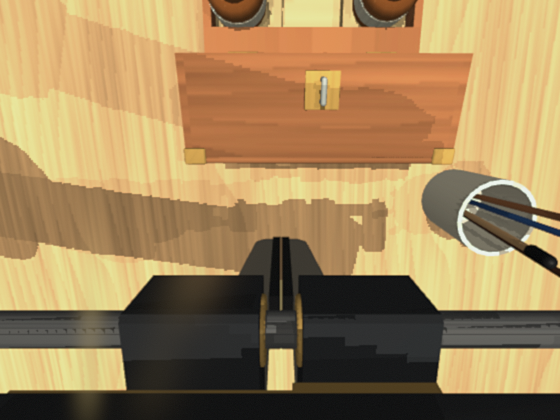

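View pics/sc22.png

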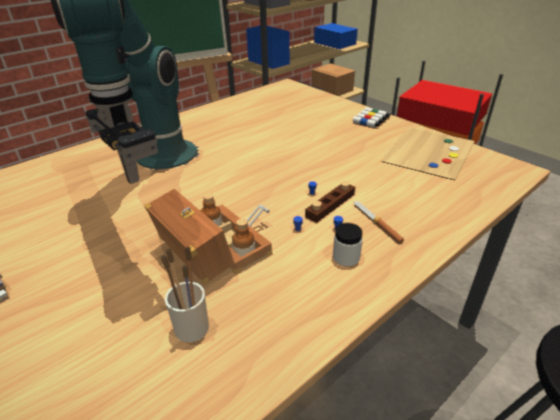

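```bash
python3 - <<'E'
from h import *
d=cam('wrist')
for p,z in [((185,162),128),((454,163),128),((175,54),144),((473,54),144)]: 
    P=plane(d,p,z)[:2]-CC; print(P, "case y",-P[0]*np.sin(CY)+P[1]*np.cos(CY))
E
```

```text
[-115.95 -152.67] case y -156.0403290314675
[ 107.15 -159.77] case y -156.51815404143792
[-111.57  -72.28] case y -75.5594161622729
[106.17 -78.44] case y -75.25813885996862
```

```bash

python3 -m inch '[[[0,2,0,0,0,0,1],[0,3,0,0,0,0,1],[0,3.5,0,0,0,0,1],[0,3,0,0,0,0,1],[0,2.6,0,0,0,0,1]]]' 25
python3 -m inch '[[[0,0,0.5,0,0,0,1],[0,0,0.5,0,0,0,1],[0,0,0.3,0,0,0,1],[0,0,0,0,0,0,1],[0,0,0,0,0,0,1]]]' 25
python3 -c "
from h import *
incase();d=cam('wrist','w23.png');d=cam('side','s23.png')"
```

```text
clock: 43.6
eef_pos: [503.1, -310.2, 107.0]
eef_rot: [0.707, -0.707, 0.011, -0.01]
contact_force: [-0.7, 0.4, 0.2]
gripper_width: 0.4
clock: 44.02
eef_pos: [505.5, -297.5, 111.0]
eef_rot: [-0.706, 0.708, -0.009, 0.011]
contact_force: [-0.6, 0.7, 0.1]
gripper_width: 0.7
case xy -31.182496907773444 -179.00190978069807 z 111.03324942630168 F [-0.57  0.71  0.05]
```

View pics/w23.png

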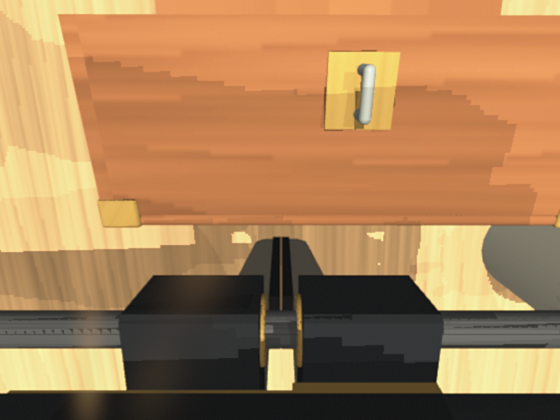

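```bash

python3 -m inch '[[[0,0,0.6,0,0,0,1],[0,0,0.6,0,0,0,1],[0,-0.3,0.4,0,0,0,1],[0,-0.4,0.4,0,0,0,1],[0,0,0,0,0,0,1]]]' 25
python3 -m inch '[[[0,-0.4,0.5,0,0,0,1],[0,-0.4,0.5,0,0,0,1],[0,-0.2,0.2,0,0,0,1],[0,0,0,0,0,0,1],[0,0,0,0,0,0,1]]]' 25
python3 -c "
from h import *
incase();d=cam('wrist','w24.png')"
```

```text
clock: 44.53
eef_pos: [505.0, -278.6, 117.2]
eef_rot: [-0.706, 0.708, -0.01, 0.011]
contact_force: [-1.1, -4.1, 2.6]
gripper_width: 0.5
clock: 44.95
eef_pos: [505.4, -266.9, 126.9]
eef_rot: [-0.706, 0.708, -0.01, 0.011]
contact_force: [-2.1, -5.0, 3.7]
gripper_width: 0.1
case xy -32.195658954468676 -148.416784050444 z 126.85732823107132 F [-2.15 -5.03  3.72]
```

View pics/w24.png

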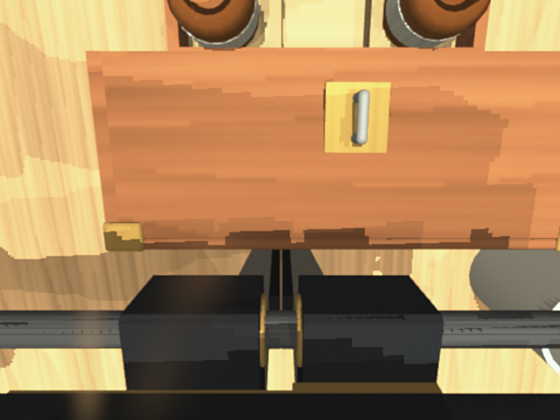

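```bash

python3 -m inch '[[[0,-0.75,0.9,0,0,0,1],[0,-0.75,0.9,0,0,0,1],[0,-0.55,1,0,0,0,1],[0,-0.55,1,0,0,0,1],[0,0,0,0,0,0,1]]]' 25
python3 -m inch '[[[0,-0.35,1,0,0,0,1],[0,-0.35,1,0,0,0,1],[0,0,0,0,0,0,1],[0,0,0,0,0,0,1],[0,0,0,0,0,0,1]]]' 25
python3 -c "
from h import *
incase();d=cam('wrist','w25.png');d=cam('side','s25.png')"
```

```text
clock: 45.42
eef_pos: [506.7, -224.4, 153.1]
eef_rot: [0.707, -0.707, 0.009, -0.009]
contact_force: [0.4, -0.4, 1.0]
gripper_width: 0.5
clock: 45.83
eef_pos: [507.0, -206.4, 158.8]
eef_rot: [0.707, -0.707, 0.01, -0.01]
contact_force: [-0.7, 1.4, 0.2]
gripper_width: 0.7
case xy -32.41122432933264 -87.89145694624536 z 158.81564376302896 F [-0.69  1.4   0.23]
```

View pics/s25.png

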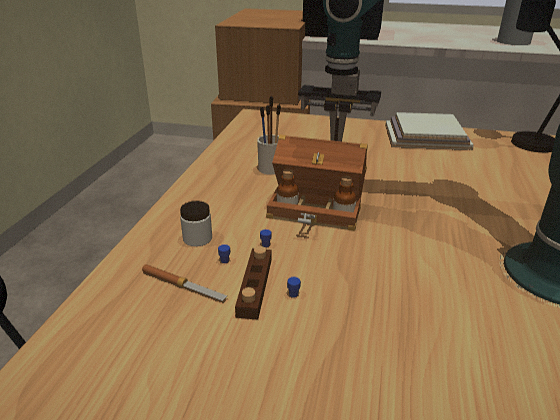

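View pics/w25.png

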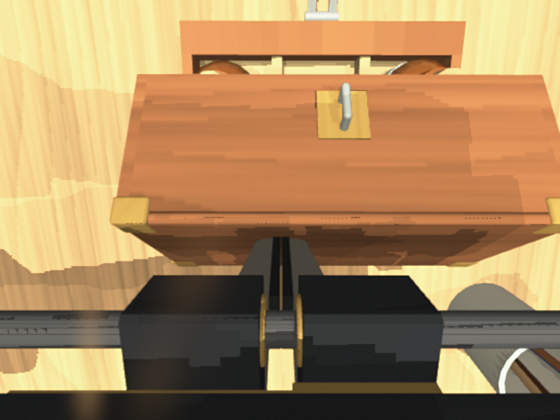

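```bash
cat >> h.py <<'E'
from scipy.optimize import brentq
def lidang(d,px,a,b,lo=-0.2,hi=1.9):
    o,v=ray(d,px)
    c,s=np.cos(CY),np.sin(CY); n=np.array([-s,c])
    oy=(o[:2]-CC)@n; vy=v[:2]@n
    def f(t):
        y=-55+a*np.cos(t)-b*np.sin(t); z=36+a*np.sin(t)+b*np.cos(t)
        return (y-oy)*v[2]-(z-o[2])*vy
    ts=np.linspace(lo,hi,60); fs=[f(t) for t in ts]
    return [brentq(f,ts[i],ts[i+1]) for i in range(59) if fs[i]*fs[i+1]<0]
E
python3 - <<'E'
from h import *
d=cam('wrist'); print(lidang(d,(350,75),110,0),lidang(d,(340,222),110,84))
incase()
E
```

```text
[1.0056381302133566] [0.9924217513817046]
case xy -32.498645984487396 -88.635451083757 z 158.68822437961305 F [ 0.39 -0.44 -0.06]
```

```bash

python3 -m inch '[[[0,-0.2,1,0,0,0,1],[0,-0.2,1,0,0,0,1],[0,0.05,1.1,0,0,0,1],[0,0.05,1.1,0,0,0,1],[0,0,0,0,0,0,1]]]' 25
python3 -c "
from h import *
incase()"
python3 -m inch '[[[0,0.25,1,0,0,0,1],[0,0.3,1,0,0,0,1],[0,0,0,0,0,0,1],[0,0,0,0,0,0,1],[0,0,0,0,0,0,1]]]' 25
python3 -c "
from h import *
incase();d=cam('wrist','w26.png')"
```

```text
clock: 46.4
eef_pos: [508.5, -161.7, 162.3]
eef_rot: [0.707, -0.707, 0.009, -0.009]
contact_force: [-0.1, 0.4, 0.7]
gripper_width: 0.5
case xy -32.2800670194095 -43.1891754502505 z 162.2633334890029 F [-0.12  0.37  0.74]
clock: 46.82
eef_pos: [508.8, -145.2, 156.3]
eef_rot: [0.707, -0.707, 0.011, -0.01]
contact_force: [-0.3, -0.7, -0.6]
gripper_width: 0.3
case xy -32.4676671798057 -26.666880570188784 z 156.25610002826457 F [-0.29 -0.67 -0.6 ]
```

View pics/w26.png

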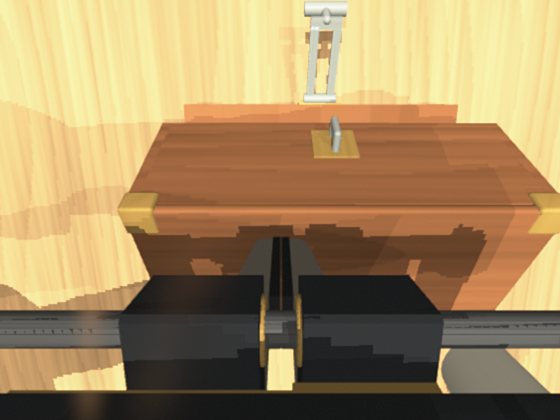

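```bash

python3 -m inch '[[[0,0.4,1,0,0,0,1],[0,0.5,1,0,0,0,1],[0,0.6,0.9,0,0,0,1],[0,0.6,0.9,0,0,0,1],[0,0,0,0,0,0,1]]]' 25
python3 -m inch '[[[0,0.4,0.3,0,0,0,1],[0,0.4,0.3,0,0,0,1],[0,0,0,0,0,0,1],[0,0,0,0,0,0,1],[0,0,0,0,0,0,1]]]' 25
python3 -c "
from h import *
incase();d=cam('wrist','w27.png')"
```

```text
clock: 47.28
eef_pos: [509.2, -104.2, 134.2]
eef_rot: [0.708, -0.706, 0.01, -0.009]
contact_force: [-0.6, 1.1, 1.4]
gripper_width: 0.5
clock: 47.7
eef_pos: [510.0, -101.9, 127.3]
eef_rot: [-0.707, 0.707, -0.011, 0.011]
contact_force: [-0.4, -0.2, 0.1]
gripper_width: 0.3
case xy -32.53737164562032 16.68486609981592 z 127.27918606454553 F [-0.43 -0.21  0.11]
```

View pics/w27.png

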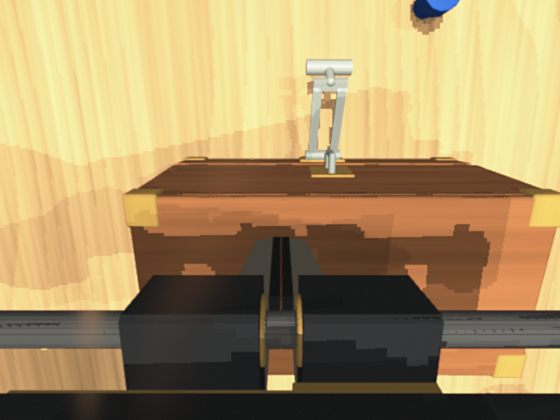

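```bash

python3 -m inch '[[[0,0.2,0.8,0,0,0,1],[0,0.2,0.8,0,0,0,1],[0,0.1,0,0,0,0,1],[0,0,0,0,0,0,1],[0,0,0,0,0,0,1]]]' 25
python3 -m inch '[[[0,0.1,0,0,0,0,1],[0,0.1,0,0,0,0,1],[0,0,0,0,0,0,1],[0,0,0,0,0,0,1],[0,0,0,0,0,0,1]]]' 25
python3 -c "
from h import *
incase()"
```

```text
clock: 48.17
eef_pos: [510.6, -84.9, 122.5]
eef_rot: [0.707, -0.707, 0.01, -0.01]
contact_force: [0.5, -0.0, 0.5]
gripper_width: 0.2
clock: 48.58
eef_pos: [510.9, -85.4, 120.6]
eef_rot: [0.707, -0.707, 0.01, -0.011]
contact_force: [0.1, 2.9, 3.5]
gripper_width: 0.5
case xy -32.13010860745909 33.20975454694177 z 120.61913205361748 F [0.1  2.9  3.54]
```

```bash

python3 -m inch '[[[0,0.1,0,0,0,0,1],[0,0.1,0,0,0,0,1],[0,0,0,0,0,0,1],[0,0,0,0,0,0,1],[0,0,0,0,0,0,1]]]' 25
python3 -m inch '[[[0,0.1,0,0,0,0,1],[0,0.05,0,0,0,0,1],[0,0,0,0,0,0,1],[0,0,0,0,0,0,1],[0,0,0,0,0,0,1]]]' 25
python3 -c "
from h import *
incase()"
```

```text
clock: 49.0
eef_pos: [510.9, -85.2, 120.3]
eef_rot: [-0.707, 0.707, -0.01, 0.011]
contact_force: [-6.3, 3.9, 18.7]
gripper_width: 0.6
clock: 49.42
eef_pos: [510.9, -85.2, 120.2]
eef_rot: [-0.706, 0.708, -0.01, 0.011]
contact_force: [-9.8, 4.3, 32.3]
gripper_width: 0.5
case xy -32.074462669135954 33.388985982544085 z 120.19571305701582 F [-9.8   4.3  32.27]
```

```bash

python3 -m inch '[[[0,-1,0,0,0,0,1],[0,-2,0,0,0,0,1],[0,-3,0,0,0,0,0],[0,-3,0,0,0,0,0],[0,-1,0,0,0,0,-0.1]]]' 20
python3 -m inch '[[[0.8,0,1.5,0,0,0,-0.1],[0.8,0,2,0,0,0,-0.1],[0.8,0,2,0,0,0,-0.1],[0.8,0,0.5,0,0,0,-0.1],[0.2,0,0,0,0,0,-0.1]]]' 20
python3 -m inch '[[[0,0,0,0,0,0,-0.1],[0,0,0,0,0,0,-0.1],[0,0,0,0,0,0,-0.1],[0,0,0,0,0,0,-0.1],[0,0,0,0,0,0,-0.1]]]' 20
python3 -c "
from h import *
incase();to(545.3,-0.5,42,-1.7);d=cam('wrist','w28.png');cam('scene','sc28.png')
import pickle; pickle.dump({k:d[k] for k in('Rm','o','K')},open('w28.pkl','wb'))
b=cam('side');crop(b['image'],250,125,380,245,5,'si28.png')"
```

```text
clock: 49.83
eef_pos: [512.2, -86.3, 220.3]
eef_rot: [-0.706, 0.708, -0.009, 0.012]
contact_force: [0.6, -0.6, -0.4]
gripper_width: 18.3
clock: 50.25
eef_pos: [547.0, -25.6, 216.4]
eef_rot: [0.707, -0.707, 0.01, -0.01]
contact_force: [-0.0, 0.0, -0.5]
gripper_width: 50.0
clock: 50.67
eef_pos: [546.1, -27.3, 216.9]
eef_rot: [-0.707, 0.707, -0.011, 0.011]
contact_force: [-0.4, 0.1, 0.7]
gripper_width: 50.4
case xy 1.3936391639132513 92.31095289660563 z 216.9194589396461 F [-0.45  0.11  0.66]
t 50.67 pos [546.13 -27.27 216.92] yaw -1.78 d_cm [-0.16 17.49  2.68] turn [ 0.01 -0.02 -0.  ] |d|/row4.1: 4.3 w 50.4 F [-0.45  0.11  0.66]
```

View pics/w28.png

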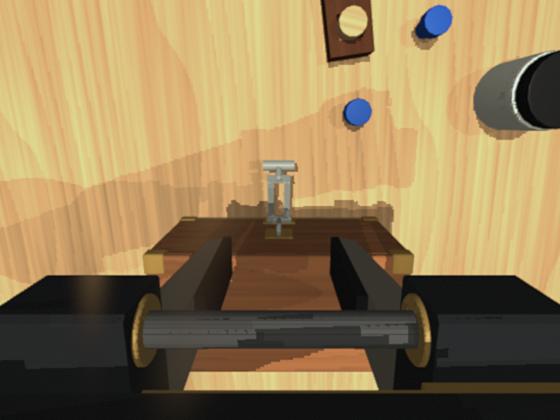

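View pics/si28.png

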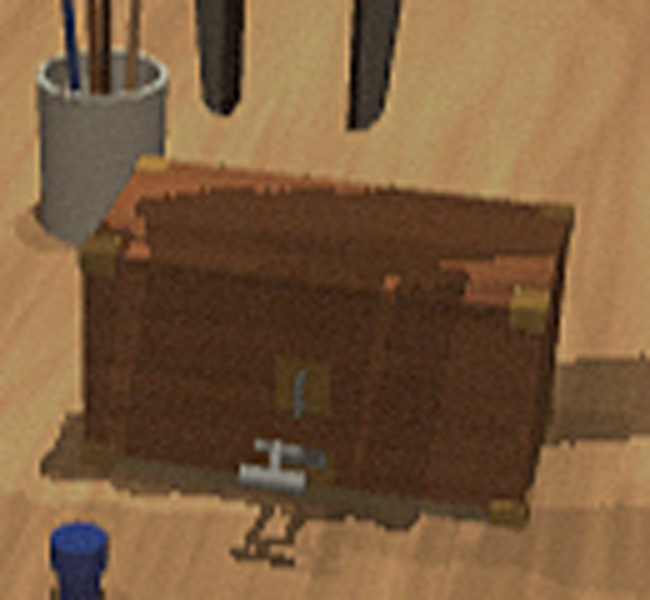

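```bash
python3 - <<'E'
from h import *
import pickle
d=cam('wrist'); crop(d['image'],240,140,330,250,6,'w28c.png')
P=plane(d,(279.5,166),48); print(P)
for a in (0.8,0.9,1.0,1.1):
    w=cw(0,60+62*np.sin(a)+15*np.cos(a)); print(a,w,26+62*np.cos(a)-15*np.sin(a),proj(d,[w[0],w[1],26+62*np.cos(a)-15*np.sin(a)]))
E
```

```text
[546.34   0.11  48.  ]
0.8 [545.41  -4.62] 58.435474616031414 [278.61 172.39]
0.9 [545.5   -1.66] 52.78991438836895 [278.65 168.48]
1.0 [545.57   0.72] 46.87667819170622 [278.68 165.25]
1.1 [545.62   2.51] 40.75484912746426 [278.72 162.7 ]
```

View pics/w28c.png

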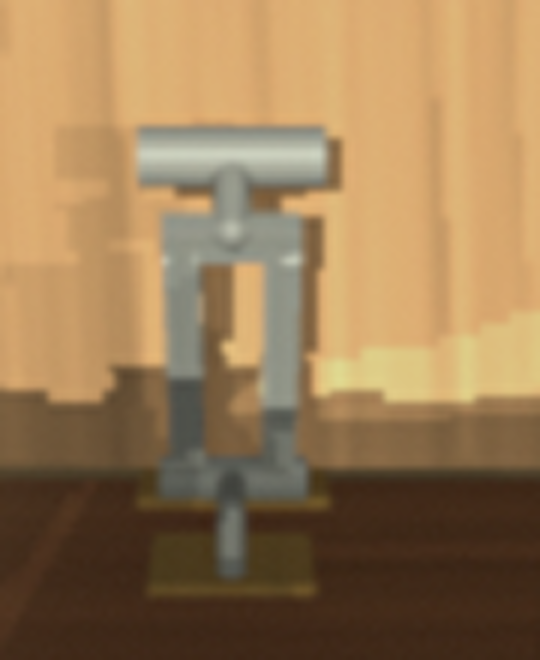

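```bash

python3 -m inch '[[[-0.1,0.5,1.4,0,0,0,-0.1],[0,2,1.3,0,0,0,-0.1],[0,3,0,0,0,0,-0.1],[0,3.5,0,0,0,0,-0.1],[0,2,0,0,0,0,-0.1]]]' 20
python3 -m inch '[[[0,0,0,0,0,0,-0.1],[0,0,0,0,0,0,-0.1],[0,0,0,0,0,0,-0.1],[0,0,0,0,0,0,-0.1],[0,0,0,0,0,0,-0.1]]]' 20
python3 -c "
from h import *
incase();to(545.6,0,41,-1.7);d=cam('wrist','w29.png')"
```

```text
clock: 51.28
eef_pos: [544.6, 0.5, 104.2]
eef_rot: [-0.707, 0.707, -0.011, 0.009]
contact_force: [0.1, 0.0, -0.7]
gripper_width: 50.6
clock: 51.7
eef_pos: [547.3, 0.6, 108.6]
eef_rot: [-0.707, 0.707, -0.01, 0.012]
contact_force: [-0.0, 0.2, -0.3]
gripper_width: 50.5
case xy 1.7500707673429696 120.15636369519386 z 108.62563349149568 F [-0.    0.15 -0.33]
t 51.70 pos [547.31   0.55 108.63] yaw -1.73 d_cm [-0.19  6.76 -0.06] turn [ 0.   -0.01  0.03] |d|/row4.1: 1.6 w 50.5 F [-0.    0.15 -0.33]
```

View pics/w29.png

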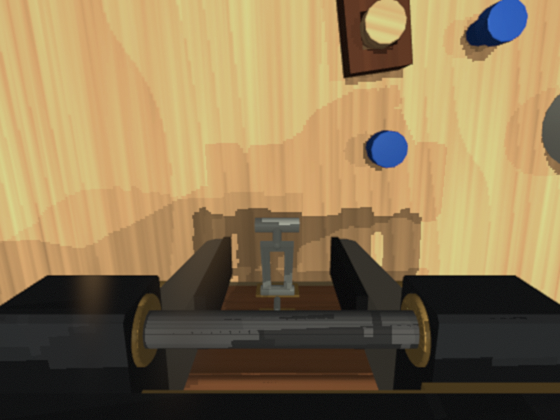

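```bash

python3 -m inch '[[[-0.2,1.5,0,0,0,0,-0.1],[0,1.5,0,0,0,0,-0.1],[0,1.5,0,0,0,0,-0.1],[0,1.2,0,0,0,0,-0.1],[0,0.8,0,0,0,0,-0.1]]]' 20
python3 -m inch '[[[0,0,0,0,0,0,-0.1],[0,0,0,0,0,0,-0.1],[0,0,0,0,0,0,-0.1],[0,0,0,0,0,0,-0.1],[0,0,0,0,0,0,-0.1]]]' 20
python3 -c "
from h import *
incase();to(545.6,0,41,-1.7);d=cam('wrist','w30.png')"
```

```text
clock: 52.17
eef_pos: [544.0, 0.4, 41.3]
eef_rot: [-0.707, 0.707, -0.011, 0.011]
contact_force: [-0.0, 0.5, -0.1]
gripper_width: 50.8
clock: 52.58
eef_pos: [544.7, 0.7, 42.7]
eef_rot: [-0.707, 0.707, -0.01, 0.011]
contact_force: [0.2, -0.0, 1.0]
gripper_width: 50.3
case xy -0.8489791927008046 120.1910779103868 z 42.6700705703004 F [ 0.22 -0.03  1.01]
t 52.58 pos [544.72   0.66  42.67] yaw -1.71 d_cm [ 0.09  0.17 -0.06] turn [ 0.   -0.    0.01] |d|/row4.1: 0.0 w 50.3 F [ 0.22 -0.03  1.01]
```

View pics/w30.png

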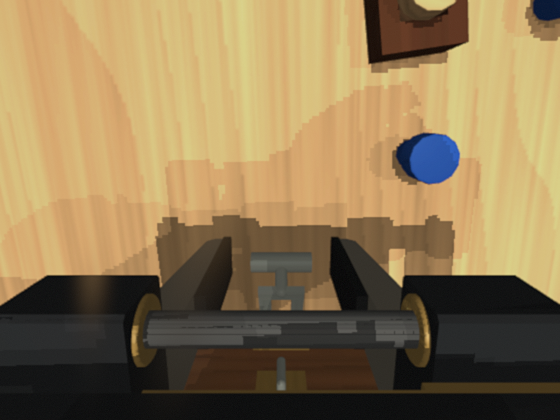

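```bash

python3 -m inch '[[[0.05,0.15,0,0,0,0,0],[0,0,0,0,0,0,1],[0,0,0,0,0,0,1],[0,0,0,0,0,0,1],[0,0,0,0,0,0,1]]]' 12
python3 -m inch '[[[0,0,0,0,0,0,1],[0,0,0,0,0,0,1],[0,0,0,0,0,0,1],[0,0,0,0,0,0,1],[0,0,0,0,0,0,1]]]' 12
python3 -c "
from h import *
incase();d=cam('wrist','w31.png')
for a in (0.97,0.8,0.6,0.4,0.2,0.0): print(a,'y',60+62*np.sin(a)+15*np.cos(a),'z',26+62*np.cos(a)-15*np.sin(a))"
```

```text
clock: 53.05
eef_pos: [544.8, 0.6, 40.5]
eef_rot: [0.707, -0.707, 0.01, -0.011]
contact_force: [1.5, -0.4, -0.5]
gripper_width: 29.7
clock: 53.47
eef_pos: [544.8, 0.6, 40.5]
eef_rot: [-0.707, 0.707, -0.01, 0.011]
contact_force: [0.9, 0.2, -0.9]
gripper_width: 29.8
case xy -0.7178937107291228 120.16809127029579 z 40.52485445120279 F [ 0.86  0.2  -0.91]
0.97 y 119.62240719438923 z 48.67528523186522
0.8 y 114.9266782759779 z 58.435474616031414
0.6 y 107.38786757413737 z 68.70117102347453
0.4 y 97.95985213317961 z 77.26450649354912
0.2 y 87.01849717691242 z 83.78408786423105
0.0 y 75.0 z 88.0
```

View pics/w31.png

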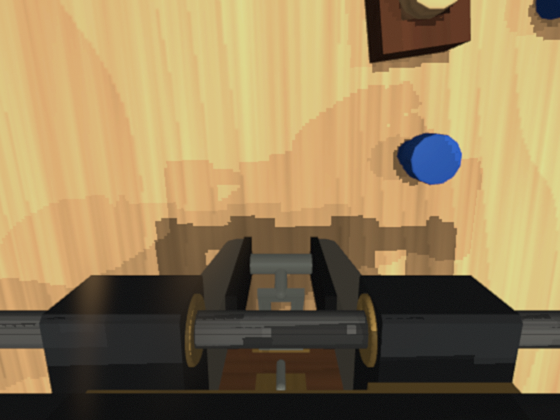

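```bash

python3 -m inch '[[[0,-0.5,-0.22,0,0,0,1],[0,-0.48,-0.25,0,0,0,1],[0,-0.5,-0.36,0,0,0,1],[0,-0.5,-0.4,0,0,0,1],[0,0,0,0,0,0,1]]]' 12
python3 -c "
from h import *
incase()"
python3 -m inch '[[[0,-0.44,-0.46,0,0,0,1],[0,-0.42,-0.48,0,0,0,1],[0,-0.35,-0.53,0,0,0,1],[0,-0.3,-0.56,0,0,0,1],[0,0,0,0,0,0,1]]]' 12
python3 -c "
from h import *
incase();d=cam('wrist','w32.png')"
```

```text
clock: 53.93
eef_pos: [544.4, -12.2, 61.5]
eef_rot: [-0.707, 0.707, -0.011, 0.011]
contact_force: [0.3, 0.9, -0.2]
gripper_width: 29.8
case xy -0.7396455023352018 107.34752607314708 z 61.456534835090814 F [ 0.33  0.94 -0.18]
clock: 54.35
eef_pos: [543.8, -32.9, 76.3]
eef_rot: [-0.707, 0.707, -0.011, 0.011]
contact_force: [0.8, 2.1, 3.9]
gripper_width: 29.7
case xy -0.749848438506415 86.60917213876945 z 76.34786801235106 F [0.79 2.09 3.9 ]
```

View pics/w32.png

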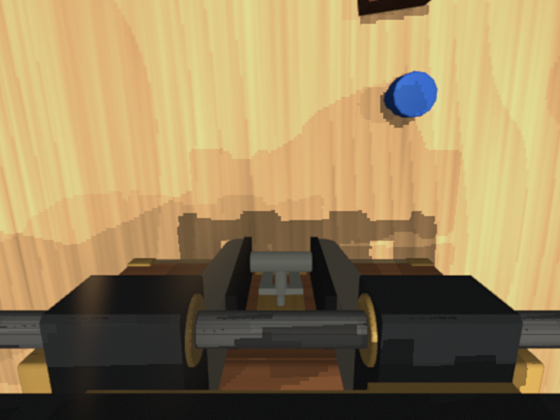

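```bash

python3 -m inch '[[[0,-0.24,-0.58,0,0,0,1],[0,-0.16,-0.6,0,0,0,1],[0,0,0,0,0,0,1],[0,0,0,0,0,0,1],[0,0,0,0,0,0,1]]]' 12
python3 -m inch '[[[0,0,-0.1,0,0,0,1],[0,0,-0.1,0,0,0,1],[0,0,0,0,0,0,1],[0,0,0,0,0,0,1],[0,0,0,0,0,0,1]]]' 12
python3 -c "
from h import *
incase();d=cam('wrist','w33.png');b=cam('side');crop(b['image'],250,105,380,225,5,'si33.png')"
```

```text
clock: 54.82
eef_pos: [543.5, -44.6, 80.1]
eef_rot: [-0.707, 0.707, -0.011, 0.011]
contact_force: [-0.3, 3.2, 7.4]
gripper_width: 29.5
clock: 55.23
eef_pos: [543.5, -45.7, 80.3]
eef_rot: [-0.707, 0.707, -0.01, 0.011]
contact_force: [-1.9, 3.1, 9.2]
gripper_width: 29.8
case xy -0.6966334791151751 73.81240674884693 z 80.3242027468438 F [-1.9   3.12  9.24]
```

View pics/si33.png

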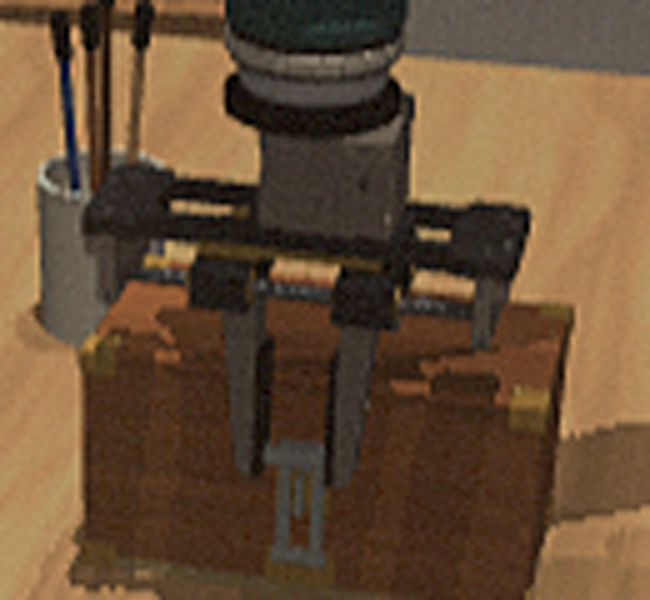

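```bash

python3 -m inch '[[[0,0,0,0,0,0,-0.1],[0,0,0,0,0,0,-0.1],[0,0,0,0,0,0,-0.1],[0,0,0,0,0,0,-0.1],[0,-0.5,0.1,0,0,0,-0.1]]]' 12
python3 -m inch '[[[0,-2,0,0,0,0,-0.1],[0,-3,0,0,0,0,-0.1],[0,-3,0,0,0,0,-0.1],[0,-1,2,0,0,0,1],[0,0,2,0,0,0,1]]]' 12
python3 -m inch '[[[0,0,0,0,0,0,1],[0,0,0,0,0,0,1],[0,0,0,0,0,0,1],[0,0,0,0,0,0,1],[0,0,0,0,0,0,1]]]' 12
python3 -c "
from h import *
incase();toc(0,112,84);d=cam('wrist','w34.png');b=cam('side');crop(b['image'],250,105,380,225,5,'si34.png')"
```

```text
clock: 55.75
eef_pos: [542.3, -45.5, 83.4]
eef_rot: [-0.707, 0.707, -0.012, 0.01]
contact_force: [-0.2, 0.9, -0.2]
gripper_width: 50.6
clock: 56.17
eef_pos: [546.5, -5.5, 177.7]
eef_rot: [-0.707, 0.707, -0.01, 0.014]
contact_force: [0.7, 0.3, -0.9]
gripper_width: 39.2
clock: 56.58
eef_pos: [544.3, -5.9, 173.9]
eef_rot: [-0.707, 0.707, -0.011, 0.011]
contact_force: [0.6, 0.6, -0.1]
gripper_width: 6.0
case xy -1.0997894274471456 113.62761897926427 z 173.88665151276524 F [ 0.57  0.62 -0.1 ]
t 56.58 pos [544.27  -5.89 173.89] yaw -1.80 d_cm [ 0.12  8.99 -0.16] turn [ 0.   -0.02 -0.01] |d|/row4.1: 2.2 w 6.0 F [ 0.57  0.62 -0.1 ]
```

View pics/w34.png

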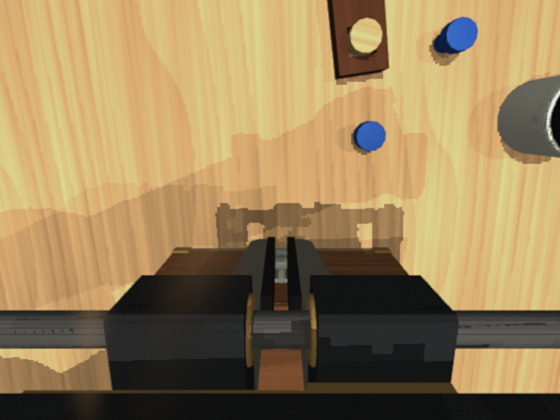

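View pics/si34.png

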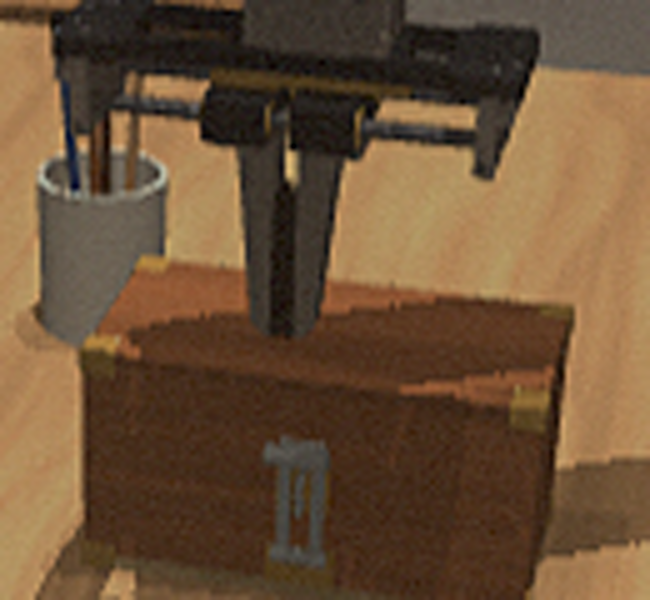

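Hasp is up with the staple through its slot. Now I'll push the lip flat with shut fingers.

```bash

python3 -m inch '[[[0.1,1.5,0,0,0,0,1],[0,2.5,0,0,0,0,1],[0,2.5,0,0,0,0,1],[0,1.5,0,0,0,0,1],[0,1,0,0,0,0,1]]]' 12
python3 -m inch '[[[0,0,-0.5,0,0,0,1],[0,0,-0.5,0,0,0,1],[0,0,-0.3,0,0,0,1],[0,0,0,0,0,0,1],[0,0,0,0,0,0,1]]]' 12
python3 -c "
from h import *
incase()"
```

```text
clock: 57.1
eef_pos: [544.4, -5.3, 82.3]
eef_rot: [0.707, -0.707, 0.012, -0.01]
contact_force: [0.9, -0.6, -0.3]
gripper_width: -0.1
clock: 57.52
eef_pos: [545.8, -18.3, 85.4]
eef_rot: [-0.707, 0.707, -0.01, 0.012]
contact_force: [0.4, -0.1, -0.2]
gripper_width: 0.4
case xy 0.8382877457569844 101.22774954633141 z 85.38948992602302 F [ 0.42 -0.15 -0.19]
```

```bash

python3 -m inch '[[[0,0,-0.3,0,0,0,1],[0,0,-0.3,0,0,0,1],[0,0,-0.2,0,0,0,1],[0,0,0,0,0,0,1],[0,0,0,0,0,0,1]]]' 12
python3 -m inch '[[[0,0,-0.2,0,0,0,1],[0,0,-0.2,0,0,0,1],[0,0,0,0,0,0,1],[0,0,0,0,0,0,1],[0,0,0,0,0,0,1]]]' 12
python3 -c "
from h import *
incase()"
```

```text
clock: 57.93
eef_pos: [544.9, -26.0, 84.4]
eef_rot: [-0.707, 0.707, -0.011, 0.011]
contact_force: [-0.1, -0.0, 0.4]
gripper_width: 0.5
clock: 58.35
eef_pos: [544.8, -29.8, 84.4]
eef_rot: [0.707, -0.707, 0.011, -0.011]
contact_force: [0.0, 0.9, 0.2]
gripper_width: 0.5
case xy 0.09478430629943091 89.78076297447734 z 84.37098789078755 F [0.02 0.89 0.21]
```

```bash

python3 -m inch '[[[0,0,-0.1,0,0,0,1],[0,0,-0.1,0,0,0,1],[0,0,0,0,0,0,1],[0,0,0,0,0,0,1],[0,0,0,0,0,0,1]]]' 12
python3 -m inch '[[[0,0,-0.1,0,0,0,1],[0,0,-0.05,0,0,0,1],[0,0,0,0,0,0,1],[0,0,0,0,0,0,1],[0,0,0,0,0,0,1]]]' 12
python3 -c "
from h import *
incase()"
```

```text
clock: 58.77
eef_pos: [544.8, -30.7, 84.4]
eef_rot: [0.707, -0.707, 0.01, -0.01]
contact_force: [-0.3, 4.7, 0.4]
gripper_width: 0.4
clock: 59.18
eef_pos: [544.7, -31.0, 84.5]
eef_rot: [0.708, -0.706, 0.01, -0.01]
contact_force: [-0.3, 6.9, 0.6]
gripper_width: 0.4
case xy 0.12237326926561831 88.56318891422394 z 84.50445770714445 F [-0.26  6.93  0.6 ]
```

```bash

python3 -m inch '[[[0,0,1,0,0,0,1],[0,0,1.5,0,0,0,1],[0,0,1.5,0,0,0,1],[0,-2,1,0,0,0,1],[0,-3,0,0,0,0,1]]]' 12
python3 -m inch '[[[0,-4,0,0,0,0,1],[0,-4,1,0,0,0,1],[0,-3,2,0,0,0,1],[0,0,2,0,0,0,1],[0,0,2,0,0,0,1]]]' 12
python3 -m inch '[[[0,0,0,0,0,0,1],[0,0,0,0,0,0,1],[0,0,0,0,0,0,1],[0,0,0,0,0,0,1],[0,0,0,0,0,0,1]]]' 12
python3 -c "
from h import *
incase();d=cam('wrist','w35.png');b=cam('side','s35.png');crop(b['image'],250,105,380,225,5,'si35.png');a=cam('scene','sc35.png');crop(a['image'],130,150,400,350,2.8,'sc35c.png')"
```

```text
clock: 59.6
eef_pos: [544.0, 18.4, 132.8]
eef_rot: [-0.707, 0.707, -0.011, 0.007]
contact_force: [0.6, 0.1, 0.8]
gripper_width: 0.2
clock: 60.02
eef_pos: [549.6, 86.5, 246.9]
eef_rot: [-0.706, 0.708, -0.01, 0.013]
contact_force: [-0.3, 0.0, -0.3]
gripper_width: 0.6
clock: 60.43
eef_pos: [548.3, 85.2, 243.9]
eef_rot: [-0.707, 0.707, -0.012, 0.011]
contact_force: [-0.8, -0.6, 0.1]
gripper_width: 0.7
case xy 0.20395467881292273 204.78522477834147 z 243.91637872962394 F [-0.77 -0.57  0.07]
```

View pics/w35.png

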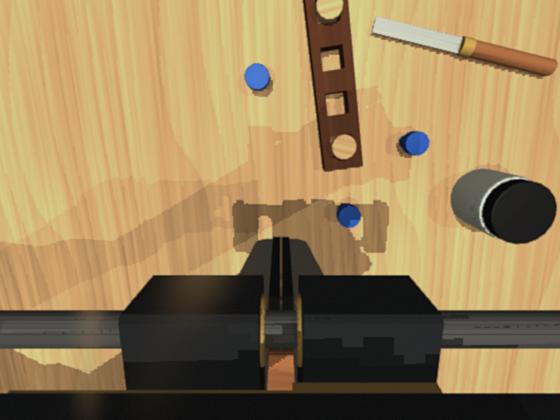

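View pics/si35.png

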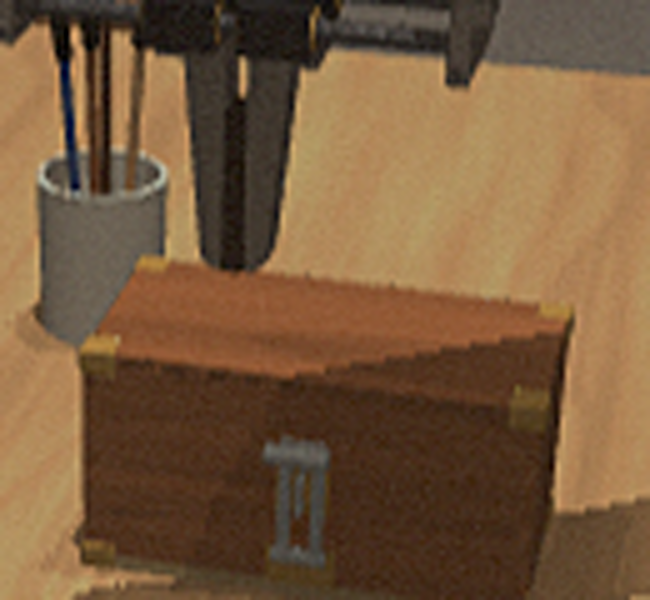

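View pics/sc35c.png

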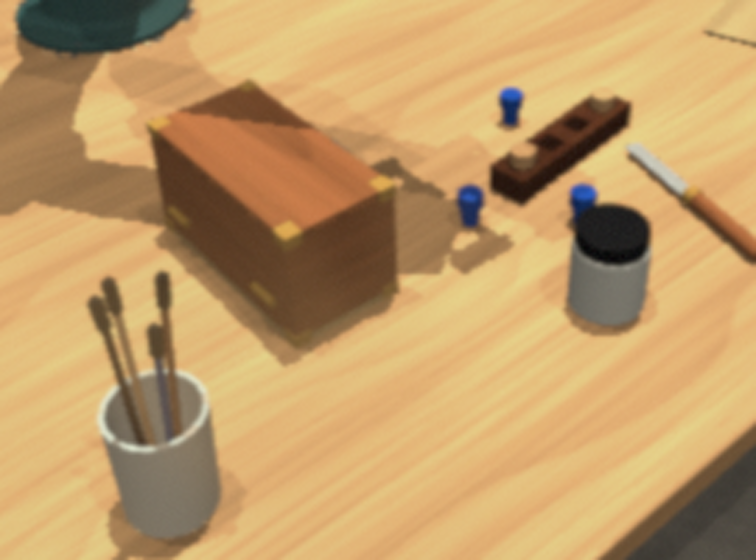

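View pics/s35.png

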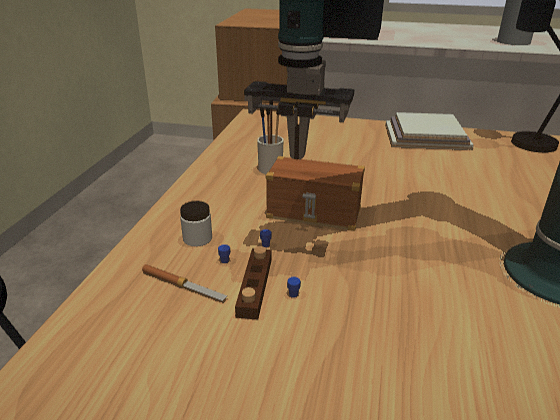

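```bash
python3 -c "
from plant import ctrl
print(ctrl.close_job(), ctrl.get_state()['clock'])"
```

```text
the job is handed in; nothing more can be done
the job is handed in; nothing more can be done
```

The case is packed and fastened, and I handed the job in at about 60.6 s of the 210 s limit. `ctrl.close_job()` gave no verdict.

- **Bottles:** Only two amber bottles were on the bench. They stand upright in the two outer compartments, well0 and well2, and the middle one is empty.
- **Stoppers:** Each bottle got a plain stopper from the rack. Both seated to within about 0.2 mm of the expected height, with a 7–8 N contact force. The blue look-alikes were not used.
- **Lid:** I pushed it from behind until it stopped at 120.2 mm (120 mm expected). The force had risen to 32 N there, so it is fully shut.
- **Hasp:** I swung it up by its lip and pressed it flat against a hard stop at about 7 N. The side view shows the staple through its slot.
- **Bystanders:** The brush pot, palette knife, jar and blue stoppers look unmoved in the last pictures. The gripper ended clear of everything.

Two measurements disagreed along the way:
- **First bottle:** It sat about 4 mm off where I had measured it in its compartment, probably from the knock you warned of. I measured it again before fitting its stopper.
- **Second bottle:** Its mouth position differed by about 2 mm between two views. I used the closer view, and the stopper went in without resistance.

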